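Turn a glued tea box in a ratchet clamp

ROBOT

A 6-joint arm with a two-finger parallel gripper is mounted at the origin on a cart in front of the work surface, level with it; the furniture and walls round the work are solid. World frame = base frame: x ahead of the robot, y to its left, z up, the work surface at z = 0. Lengths are in m, angles in rad, forces in N, time in s.
With the tool pointing down it reaches from about 0.375 to 0.9 m from the base axis. Payload 3.1 kg.
Tool frame: the origin (TCP) lies on the front face of the gripper's body, between the roots of the fingers; the fingertips stand 70 mm ahead of it and the grasp point (between the pads) lies 51 mm ahead of it; z points along the fingers, y is the line along which they close (so a half turn about z gives the same grasp; the last joint's range is limited). The gripper opens to 87 mm and grips with 3 to 60 N. Pads are 19 mm wide; open, the fingers measure 117 mm over their backs; the gripper's body (75 mm by 190 mm) begins 51 mm behind the grasp point.
Start: joints at [0.971, 0.527, 1.433, -0, 1.181, -0.178], TCP at [0.256, 0.57, 0.292] pointing down, gripper open.
Joint ranges: [-3.08, 3.08], [-0.75, 2.2], [0.22, 2.44], [-1.43, 4.57], [0, 2.65], [-2.85, 2.85]. Speed limits (rad/s): [2.79, 2.79, 3.14, 3.14, 3.14, 3.14].

INTERFACE

Orientations are given as a unit quaternion [x, y, z, w].
In Python, from rig import robot, cams, ticket gives the robot as it stands. The module is installed in compiled form; this text tells all that it offers.
- The arm moves only by the shell command python3 -m crank 'ROWS' [FORCE]. ROWS is JSON, a list of rows, each a list of 7 numbers: the shift along the tool's x, y, z in cm, then the turn, a rotation vector about the tool's x, y, z in rad, then the closure, from 0 (fully open) to 1 (shut). A call has 1 to 5 rows; each row shifts and turns the commanded pose from where the row before left it, along the tool's axes as they then stand; what a row does not reach is not made up. A row lasts 1/8 s, in which the tool goes at most 62.5 mm and 10.7 degrees, less where a joint would pass 70% of its speed; a pose out of reach is approached as far as the arm can. A call is refused whole if a number of a shift passes 6.25 or a number of a turn 0.188, either way. A call with a gripper value outside its range is refused whole. The fingers move at their own pace and stop on an object; FORCE is the grip in N (left out, the last holds). Time passes only in rows, so rows that do not move let the fingers close. It gives the time, the measured TCP pose, the force, the opening and the grip force at its end, in the units of the state.
- robot.get_obs(): the state, without advancing time (a new reading comes with each control period).
- cams.camera(name): name is "scene" or "top" or "wrist"; returns the picture (480x640x3 uint8, red, green, blue); there is no depth.
- cams.camera_info(name): a dict with "intrinsics" (3x3 intrinsics, pixels), "pose" (4x4, takes a point from camera to world coordinates). Camera axes: x right, y down, z forward; pixel columns grow to the right and rows downward; lengths in m; the calibration is good to about 2 mm. A picture is of the moment at which its call begins: read the wrist's pose just before it. camera_info takes no time and is no camera call; for the wrist camera it gives the pose at the moment of the call.
- ticket.hand_in(): hands the job in; it is judged then, once.
The state is a dict: "time": time; "q": joint angles; "joint_velocities": joint speeds; "joint_torque": joint torques, N m; "position": TCP position; "tool_rot": TCP orientation; "ft_force": force on the tool from outside, world axes, zero at the start; "moment": the same for the moment, N m; "grip_width": finger opening in m; "grip_force": force on a finger pad.
Only numpy, scipy, OpenCV 4.12 (cv2) and the standard library are available. Lean on these libraries where they do the work, as an engineer would, in place of code of your own. Each camera call takes 0.05 s, during which the arm holds its last target. There are 200 camera calls.

TASK

The glue on one pair of sides of the small wooden tea box has set, so turn it round in the ratchet clamp: flip the red direction lever over to release and work the handle back and forth until the jaw has opened, then take the box out and stand it on the cork mat. Let go and take it across its other two sides, so that you can stand it back down between the jaws a quarter turn round, with the pale sides facing the jaws. Then flip the lever back to tighten and work the handle until the box is clamped firmly; move the jaw by the ratchet handle only, and leave everything else on the worktop where it is.

Things in the scene. Friction and masses are not known exactly. Their poses are not given: they have to be found in the camera images.
- clamp: Ratchet clamp fixed to the worktop; bed 90 (x) x 225 (y) x 10 mm thick. Origin on the worktop under the box place. Clamp y is the jaw direction: fixed blue jaw at +y, its face at y = +29 mm; moving jaw and ratchet at -y; clamp x points away from the robot. Jaws 34 wide in x, 14 thick, from the bed up to 70 mm above the worktop. Upright ratchet axis at clamp x = 0, y = -115 mm.
- jaw: Moving blue jaw, 34 x 13 x 60 mm; origin in the middle of its face, 40 mm above the worktop, axes as the clamp's. It slides along clamp y: its y in the clamp is -29 mm at the start, -47 fully open, -17 fully shut; the gap is 29 mm less this y. The ratchet wheel moves it 16 mm per rad: anticlockwise (from above) opens, clockwise closes. Wheel friction (0.2 N m) holds it, also clamped with up to 12 N.
- handle (a joint): Angle of the ratchet handle in rad about the upright ratchet axis, -0.2 to 1.0 (stops), + anticlockwise from above. At 0 the arm points along clamp -x (towards the robot), at +1.57 it would point along clamp -y. Friction 0.1 N m; it stays where it is left. About 3 N at the knob drives the free jaw; it stiffens when the box is clamped, and 8 N at the knob then clamps firmly.
- knob (a point): Middle of the gripping part of the upright round black knob at the end of the handle, 110 mm from the ratchet axis, 95 mm above the worktop. Knob 18 mm dia, from 71 to 114 mm above the worktop; the flat steel arm under it is 22 mm wide with its top at 71 mm.
- ratchet_axis (a point): Point on the ratchet axis, 71 mm above the worktop (top of the handle arm). Its x axis points along the arm towards the knob.
- lever (a joint): Angle of the red direction lever, rad, -0.42 to 0.42, + anticlockwise from above; snaps to either side. Positive = RELEASE: handle anticlockwise drives the wheel and opens the jaw, clockwise free-wheels, clicking. Negative = TIGHTEN: clockwise drives and closes, anticlockwise free-wheels. Resting on a tooth it may read only 0.15. A tooth is 0.35 rad: up to that much stroke is lost before it bites.
- lever_tip (a point): On the red lever's fin, half-way up, 30 mm from its pivot. Fin 38 long x 9 thick x 20 high (74 to 95 mm above the worktop), on top of the handle arm; pivot 54 mm from the ratchet axis, fin pointing from there back to the axis. Seen from the knob looking to the axis, the tip stands 12 mm left of the arm's centre line for RELEASE, 12 mm right for TIGHTEN. About 1.5 N sideways at the tip flips it.
- box_mid (a point): Centre of the closed wooden tea box, 54 (own x) x 58 (own y) x 64 mm high, 0.18 kg: two dark sides face its own +-y (58 mm apart), two pale sides face its own +-x (54 mm apart). At the start it stands on the bed with the dark sides against the jaws; standing on the bed its centre is 42 mm above the worktop, on the mat 36 mm.
- mat_top (a point): Centre of the top of the cork mat, 110 x 110 x 4 mm, fixed on the worktop, at the left of the clamp.
- tin_beans: Bystander: low green and gold food tin, 75 dia x 58 high mm. Origin at the centre of its underside.
- tin_tuna: Bystander: flat food tin, 86 dia x 40 high mm. Origin at the centre of its underside.
- spice_hob: Bystander: glass spice jar with a red cap, 45 dia x 109 high mm. Origin at the centre of its underside.
- salt_shaker: Bystander: glass shaker with a grey domed top, 44 dia x 90 high mm. Origin at the centre of its underside.
- mug_dark: Bystander: dark mug, 92 x 121 x 94 high (with its handle) mm. Origin at the centre of its underside.
- teaspoon: Bystander: metal teaspoon lying flat, 130 x 26 x 11 mm. Origin at the centre of its underside.
- tin_yellow: Bystander: tall square yellow tin with a dark lid, 59 x 59 x 182 high mm. Origin at the centre of its underside.

How it is judged:
On the way, in this order (a step that is already met when the one before it is completed fails the run):
1. the direction lever is flipped to release (lever over +0.15) while the jaw is still closed (under 5 mm) (value of joint lever above 0.15 rad and y of jaw in the frame of clamp above -0.034 m), for 0.1 s.
2. the jaw has been opened by 8 mm or more with the box still between the jaws (y of jaw in the frame of clamp below -0.037 m and distance of box_mid from where it was at the start of the episode below 0.04 m), for 0.1 s.
3. the box stands on the mat, upright and let go (horizontal distance between box_mid and mat_top below 0.05 m and height (world z) of box_mid below 0.041 m and angle between box_mid's own z axis and vertical below 0.1 rad and contact force between the fingers and anything else below 0.1 N), for 0.2 s.
4. the box stands on the clamp's bed between the jaws, a quarter turn round, and is let go (x of box_mid in the frame of clamp between -0.018 and 0.018 m and y of box_mid in the frame of clamp between -0.025 and 0.012 m and z of box_mid in the frame of clamp below 0.047 m and angle between box_mid's own z axis and vertical below 0.1 rad and contact force between the fingers and anything else below 0.1 N and angle between the x axis of box_mid and the y axis of clamp, either way round below 0.35 rad), for 0.2 s.
At the end, for the whole second after the job is handed in: The tea box stands upright on the bed between the jaws (within 18 mm of mid-bed in clamp x), pale sides to the jaws within 0.12 rad, gripped with over 5 N (gap about 54 mm); lever on the tighten side (under -0.12); all let go (x of box_mid in the frame of clamp between -0.018 and 0.018 m and y of box_mid in the frame of clamp between -0.025 and 0.012 m and z of box_mid in the frame of clamp below 0.047 m and angle between box_mid's own z axis and vertical below 0.1 rad and contact force between the fingers and anything else below 0.1 N and angle between the x axis of box_mid and the y axis of clamp, either way round below 0.12 rad and value of joint lever below -0.12 rad and contact force between jaw and anything else above 5 N and y of jaw in the frame of clamp above -0.027 m); the robot touches nothing.
It fails at once if a bystander (tin, jar, shaker, mug, teaspoon) pushed more than 30 mm or tipped (distance of any of tin_beans, tin_tuna, spice_hob, salt_shaker, mug_dark, teaspoon, tin_yellow from where it was at the start of the episode above 0.03 m or angle between any of tin_beans, tin_tuna, spice_hob, salt_shaker, mug_dark, teaspoon, tin_yellow's own z axis and vertical above 0.5 rad).
It fails at once if the moving jaw shoved with the fingers (over 15 N) instead of with the ratchet handle (contact force between the fingers and jaw above 15 N).
It also fails if it takes over 72 s, if anything falls off the work surface, if the arm or the gripper's body presses on something with over 40 N, if the wrist force passes 120 N, or if a joint passes its speed limit or range.

## Working session

There is one attempt and no reset: what is moved stays moved. The work goes in short steps, Python scripts to look and compute and a shell command to move; the robot and the scene stay as the last step left them, time stands still between calls to the robot, and variables do not carry over. Pictures are saved under pics/ and viewed, at most 10 in all, crops included, and the job is handed in when it is done.

```bash
mkdir -p pics; ls; python3 - <<'E'
from rig import robot,cams
import cv2,numpy as np
np.set_printoptions(precision=4,suppress=True)
o=robot.get_obs();print(o)
for n in("scene","top"):
    i=cams.camera_info(n);print(n,i["intrinsics"],i["pose"])
    cv2.imwrite(f"pics/{n}0.png",cams.camera(n)[:,:,::-1])
E
```

```text
pics
{'time': 0.0, 'q': array([ 0.9705,  0.5285,  1.4339, -0.    ,  1.1814, -0.1785]), 'joint_velocities': array([ 0.0012, -0.0002, -0.0003,  0.0005, -0.0003, -0.0023]), 'joint_torque': array([  0.0001, -44.0043, -17.6597,   0.0633,   0.0584,  -0.0002]), 'position': array([0.2555, 0.5697, 0.2913]), 'tool_rot': array([ 0.2093,  0.9778, -0.001 , -0.0004]), 'ft_force': array([-0.2964,  0.1893,  0.2866]), 'moment': array([-0.0295, -0.0254,  0.0256]), 'grip_force': 0.0, 'grip_width': 0.08709282027285475}
scene [[563.0483   0.     316.2862]
 [  0.     563.0483 246.1518]
 [  0.       0.       1.    ]] [[ 0.6577 -0.5059  0.5581 -0.1508]
 [-0.7532 -0.456   0.4741 -0.5783]
 [ 0.0146 -0.7322 -0.6809  0.9662]
 [ 0.      0.      0.      1.    ]]
top [[528.8581   0.     321.682 ]
 [  0.     528.8581 235.5007]
 [  0.       0.       1.    ]] [[-0.006  -0.9871  0.1597  0.4046]
 [-0.9998  0.0085  0.0153  0.0214]
 [-0.0165 -0.1596 -0.987   1.0707]
 [ 0.      0.      0.      1.    ]]
```

View pics/top0.png

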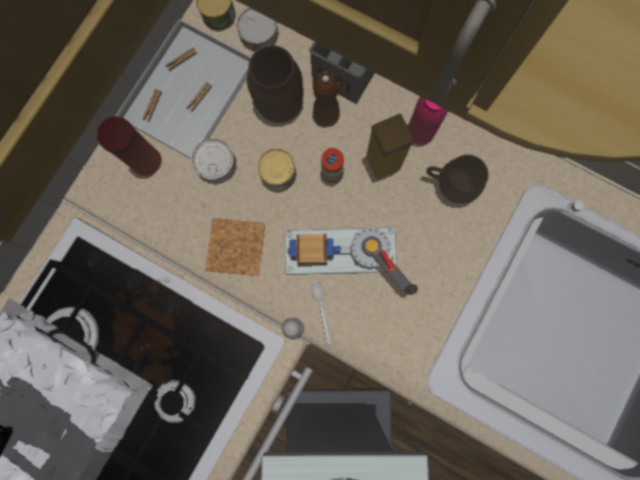

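View pics/scene0.png

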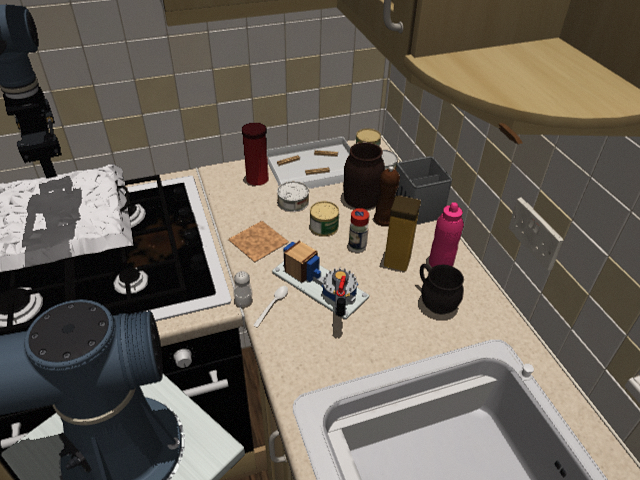

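The top view shows the box at about (312,248), the mat at (236,247), the ratchet hub at (372,246) and the knob at (410,288). The teaspoon lies just below the clamp. Next I'll enlarge the clamp and measure with colour masks.

```bash
cat > h.py <<'E'
import numpy as np,cv2
from rig import robot,cams
np.set_printoptions(precision=4,suppress=True)
def ray(n,uv,info=None):
    i=info or cams.camera_info(n);P=np.array(i["pose"]);K=np.array(i["intrinsics"])
    d=P[:3,:3]@np.linalg.solve(K,[uv[0],uv[1],1.]);return P[:3,3],d
def onz(n,uv,z,info=None):
    c,d=ray(n,uv,info);return c+d*(z-c[2])/d[2]
def rect(n,mask,z,info=None):
    k,_=cv2.findContours(mask,0,2);k=max(k,key=cv2.contourArea)
    (c,s,a)=cv2.minAreaRect(k);b=cv2.boxPoints((c,s,a))
    W=np.array([onz(n,p,z,info)[:2] for p in b]);return W,b,c
E
python3 - <<'E'
from h import *
im=cv2.imread("pics/top0.png")
c=cv2.resize(im[205:315,190:430],None,fx=3.3,fy=3.3,interpolation=cv2.INTER_CUBIC);cv2.imwrite("pics/top0c.png",c)
hsv=cv2.cvtColor(im,cv2.COLOR_BGR2HSV)
r=np.zeros(im.shape[:2],np.uint8);r[205:315,190:430]=1
def show(name,m,z):
    W,b,c=rect("top",m*r,z)
    e=np.linalg.norm(np.diff(np.vstack([W,W[:1]]),axis=0),axis=1);d=W[1]-W[0]
    print(name,"centre",W.mean(0),"sides",e[:2],"ang",np.arctan2(d[1],d[0]),"px",c)
h,s,v=cv2.split(hsv)
for p in[(236,247),(312,240),(290,235),(300,235),(390,265),(410,288),(385,258),(355,200)]: print(p,hsv[p[1],p[0]])
m=((h>5)&(h<22)&(s>110)&(v>90)).astype(np.uint8)
a=m.copy();a[:,270:]=0;show("mat",a,.004)
a=m.copy();a[:,:270]=0;a[:,345:]=0;show("box",a,.074)
show("bed",((h>30)|(s<30)).astype(np.uint8)*(v>120).astype(np.uint8),.01)
a=((h<8)|(h>172))&(s>150)&(v>100);show("lever",a.astype(np.uint8),.095)
a=((h>100)&(h<130)&(s>120));show("blue",a.astype(np.uint8),.07)
E
```

```text
(236, 247) [ 14 126 140]
(312, 240) [ 16 120 162]
(290, 235) [105   6 157]
(300, 235) [ 16 100 166]
(390, 265) [  1 185 170]
(410, 288) [15 31 65]
(385, 258) [  2 171 140]
(355, 200) [ 18  52 158]
mat centre [0.5564 0.216 ] sides [0.1069 0.1084] ang -0.08192503432508899 px (234.60975646972656, 246.51217651367188)
box centre [0.5421 0.0564] sides [0.0516 0.0499] ang -1.5794332998851743 px (311.5, 248.0)
bed centre [0.5451 0.0006] sides [0.2268 0.0915] ang -1.5565721441360907 px (340.2772521972656, 250.69825744628906)
lever centre [ 0.5163 -0.0843] sides [0.0083 0.0368] ang -0.9912824843836864 px (387.0769348144531, 259.6153564453125)
blue centre [0.5441 0.0154] sides [0.0191 0.027 ] ang -1.5792735066486636 px (333.0, 247.0)
```

View pics/top0c.png

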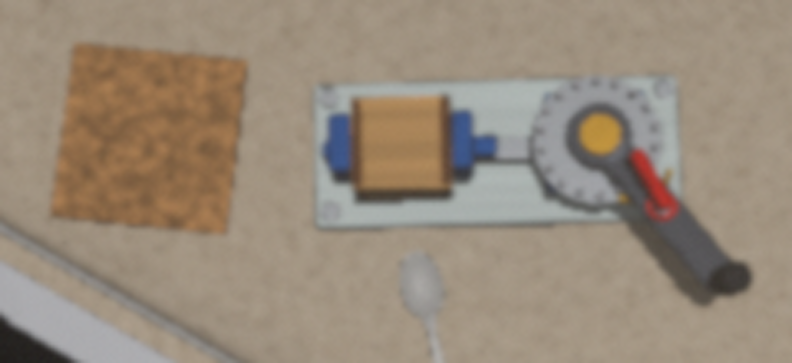

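The lever tip lies on the upper right of the arm line, which is TIGHTEN. The handle is at about 0.74 rad. Next I'll compute the axis, knob and lever from crop pixels, cross-check against the scene view, and plan the lever pose.

```bash
python3 - <<'E'
from h import *
px=lambda x,y:(190+x/3.3,205+y/3.3)
yaw=.014;R=np.array([[np.cos(yaw),-np.sin(yaw)],[np.sin(yaw),np.cos(yaw)]])
bed=np.array([onz("top",px(*p),.01)[:2] for p in[(316,84),(676,77),(680,222),(318,228)]]);print("bedcorners",bed, bed.mean(0))
org=np.array([.542,.0564]);ax=org+R@[0,-.115];print("axis from box",ax,"gold",onz("top",px(602,132),.085))
k=onz("top",px(732,276),.114)[:2];print("knob",k)
for a in(ax,onz("top",px(602,132),.085)[:2]):
    d=k-a;print(np.linalg.norm(d),np.arctan2(d[1],d[0])%(2*np.pi)-np.pi-yaw)
print("tip",onz("top",px(637,155),.095),"pivot",onz("top",px(660,210),.085))
# scene view knob: dark blob near (341,295)
im=cv2.imread("pics/scene0.png");h,s,v=cv2.split(cv2.cvtColor(im,cv2.COLOR_BGR2HSV))
P=np.array(cams.camera_info("scene")["pose"]);K=np.array(cams.camera_info("scene")["intrinsics"])
def proj(w):
    c=P[:3,:3].T@(np.array(w)-P[:3,3]);c=K@c;return c[:2]/c[2]
print("scene knob top/bottom pred",proj([*k,.114]),proj([*k,.071]),"axis",proj([*ax,.08]),"box top",proj([*org,.074]))
c=cv2.resize(im[225:345,260:380],None,fx=5,fy=5,interpolation=cv2.INTER_CUBIC);cv2.imwrite("pics/sc1.png",c)
E
```

```text
bedcorners [[ 0.5873  0.111 ]
 [ 0.5897 -0.1109]
 [ 0.5003 -0.1108]
 [ 0.4983  0.1093]] [ 0.5439 -0.0003]
axis from box [ 0.5436 -0.0586] gold [ 0.5452 -0.0586  0.085 ]
knob [ 0.4612 -0.1253]
0.10600999310702988 0.6665895146145953
0.10724172429357144 0.6572441540912768
tip [ 0.5305 -0.0772  0.095 ] pivot [ 0.5004 -0.0904  0.085 ]
scene knob top/bottom pred [340.4577 299.539 ] [339.5465 313.4026] axis [340.0573 273.7113] box top [300.848  251.9514]
```

View pics/sc1.png

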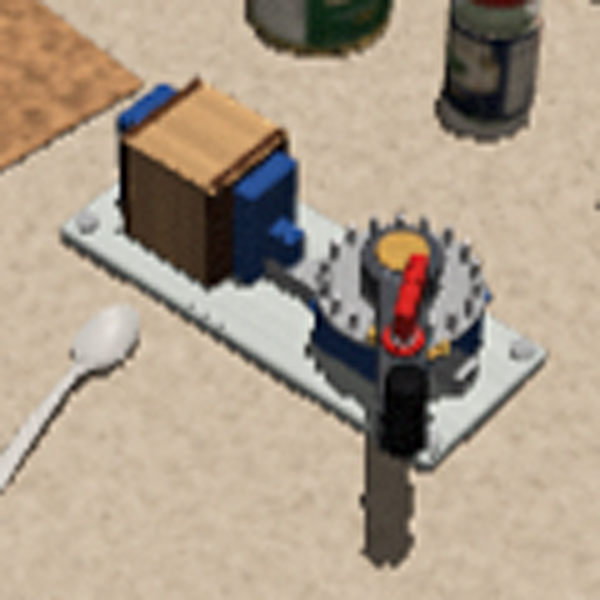

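The scene view agrees with the top-view knob to within about 1 px (340.8,298.6 seen, 340.5,299.5 predicted). So the axis is near (0.5445,-0.0586), θ is about 0.67, and the arm points at 218.6° in the world. I'll write a row calculator and plan the approach to the right side of the lever.

```bash
cat > plan.py <<'E'
# print the rows that would lead from pose A (measured, or given) to target x y z and tool-y world angle (deg)
import sys
from h import *
from scipy.spatial.transform import Rotation as Ro
def tgt(a):
    a=np.radians(a);y=np.array([np.cos(a),np.sin(a),0]);z=np.array([0,0,-1.])
    return Ro.from_matrix(np.c_[np.cross(y,z),y,z])
def rows(p0,R0,p1,a,n=None):
    R1=tgt(a);v=(R0.inv()*R1).as_rotvec();d=np.array(p1)-p0
    n=n or int(np.ceil(max(np.linalg.norm(d)/.0615,np.linalg.norm(v)/.18,1)))
    R=R0
    for i in range(n):
        print(np.round(np.r_[R.inv().apply(d/n)*100,v/n],3).tolist());R=R*Ro.from_rotvec(v/n)
    return np.array(p1),R1
if __name__=="__main__":
    o=robot.get_obs();p=o["position"];R=Ro.from_quat(o["tool_rot"])
    for w in sys.argv[1:]:
        print("->",w);t=[float(x) for x in w.split(",")];p,R=rows(p,R,t[:3],t[3],int(t[4]) if len(t)>4 else None)
E
python3 plan.py .5405,-.108,.22,-51.4 .5405,-.108,.15,-51.4
```

```text
-> .5405,-.108,.22,-51.4
[-4.135, -3.858, 0.555, -0.0, 0.0, 0.157]
[-4.688, -3.163, 0.554, -0.0, 0.0, 0.157]
[-5.126, -2.389, 0.553, -0.0, 0.0, 0.157]
[-5.437, -1.556, 0.552, -0.0, 0.0, 0.157]
[-5.614, -0.684, 0.551, -0.0, 0.0, 0.157]
[-5.652, 0.204, 0.55, -0.0, 0.0, 0.157]
[-5.55, 1.087, 0.55, -0.0, 0.0, 0.157]
[-5.311, 1.944, 0.549, -0.0, 0.0, 0.157]
[-4.941, 2.752, 0.549, -0.0, 0.0, 0.157]
[-4.449, 3.493, 0.548, -0.0, 0.0, 0.157]
[-3.846, 4.147, 0.548, -0.0, 0.0, 0.157]
[-3.149, 4.698, 0.548, -0.0, 0.0, 0.157]
[-2.374, 5.134, 0.549, -0.0, 0.0, 0.157]
-> .5405,-.108,.15,-51.4
[0.0, 0.0, 3.5, 0.0, 0.0, 0.0]
[0.0, 0.0, 3.5, 0.0, 0.0, 0.0]
```

```bash
python3 -m crank '[[-4.14,-3.86,0.5,0,0,0.157,1],[-4.69,-3.16,0.5,0,0,0.157,1],[-5.13,-2.39,0.5,0,0,0.157,1],[-5.44,-1.56,0.5,0,0,0.157,1],[-5.61,-0.68,0.5,0,0,0.157,1]]' 10
python3 -m crank '[[-5.65,0.2,0.5,0,0,0.157,1],[-5.55,1.09,0.5,0,0,0.157,1],[-5.31,1.94,0.5,0,0,0.157,1],[-4.94,2.75,0.5,0,0,0.157,1],[-4.45,3.49,0.5,0,0,0.157,1]]'
python3 -m crank '[[-3.85,4.15,0.5,0,0,0.157,1],[-3.15,4.7,0.5,0,0,0.157,1],[-2.37,5.13,0.5,0,0,0.157,1],[0,0,0,0,0,0,1]]'
python3 - <<'E'
from h import *
i=cams.camera_info("wrist");print(i["pose"],i["intrinsics"]);o=robot.get_obs();print(o["position"],o["tool_rot"],o["q"])
im=cams.camera("wrist")[:,:,::-1];cv2.imwrite("pics/w1.png",im)
E
python3 plan.py .5405,-.108,.15,-51.4
```

```text
time: 0.72
position: [0.3661, 0.3079, 0.267]
tool_rot: [0.569, 0.822, -0.0, 0.0]
ft_force: [0.9, -0.7, 0.3]
grip_width: 0.0446
grip_force: 0.0
time: 1.35
position: [0.4764, 0.0474, 0.242]
tool_rot: [0.841, 0.541, -0.0, -0.0]
ft_force: [0.2, -0.1, -0.8]
grip_width: 0.0017
grip_force: 0.0
time: 1.85
position: [0.5444, -0.1111, 0.2267]
tool_rot: [0.944, 0.33, 0.001, 0.001]
ft_force: [-0.3, 0.2, -0.0]
grip_width: 0.0007
grip_force: 0.0
[[ 0.6242 -0.7491 -0.2217  0.6049]
 [-0.7813 -0.598  -0.1791 -0.0627]
 [ 0.0016  0.285  -0.9585  0.3189]
 [ 0.      0.      0.      1.    ]] [[357.6337   0.     320.1927]
 [  0.     357.6337 237.823 ]
 [  0.       0.       1.    ]]
[ 0.5444 -0.1111  0.2267] [0.9438 0.3304 0.0008 0.0011] [-0.4022  0.5212  1.6743 -0.0007  0.9434  0.4954]
-> .5405,-.108,.15,-51.4
[-0.065, -0.095, 3.829, -0.0, 0.0, 0.001]
[-0.065, -0.096, 3.829, -0.0, 0.0, 0.001]
```

View pics/w1.png

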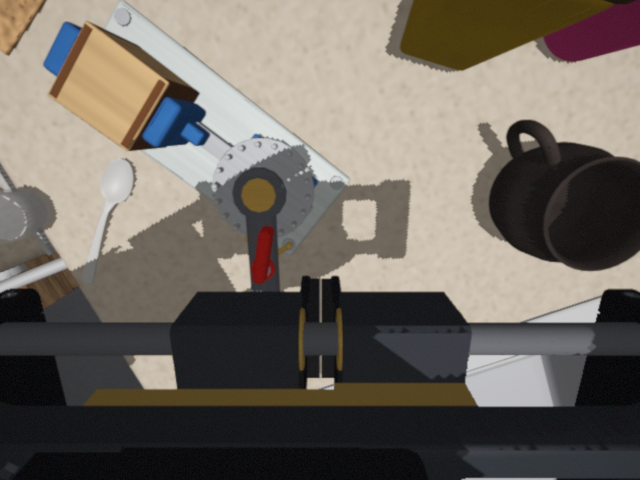

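The wrist view shows the gold hub at (259,194), the lever tip at (267,231) to the right of the arm, and the pivot at (260,270). The finger tips are at (320,285).

```bash
python3 - <<'E'
from h import *
i=cams.camera_info("wrist")
g=onz("w",(259,194),.083,i)[:2];t=onz("w",(267,231),.095,i)[:2];p=onz("w",(260,270),.09,i)[:2];e=onz("w",(265,288),.071,i)[:2]
print(g,t,p,e,np.linalg.norm(p-g),np.degrees(np.arctan2(*(p-g)[::-1]))%360,np.linalg.norm(t-p))
i=cams.camera_info("wrist");im=cv2.imread("pics/w1.png");h,s,v=cv2.split(cv2.cvtColor(im,cv2.COLOR_BGR2HSV))
m=(((h<6)|(h>174))&(s>170)&(v>90)).astype(np.uint8);m[:,:230]=0;m[:,300:]=0;ys,xs=np.nonzero(m);print(xs.min(),xs.max(),ys.min(),ys.max())
for y in range(ys.min(),ys.max(),6):print(y,xs[ys==y].min(),xs[ys==y].max())
E
```

```text
[ 0.5465 -0.0534] [ 0.5331 -0.072 ] [ 0.5061 -0.085 ] [ 0.4886 -0.0986] 0.05130088562110439 218.03034071595812 0.029926676044130966
251 274 227 283
227 263 270
233 259 271
239 258 270
245 257 269
251 256 268
257 255 267
263 253 272
269 251 274
275 253 272
281 254 263
```

```bash
python3 -m crank '[[0,0,3.8,0,0,0,1],[0,0,3.85,0,0,0,1],[0,0,0,0,0,0,1]]'
python3 -m crank '[[0,-0.8,0,0,0,0,1],[0,-0.8,0,0,0,0,1],[0,-0.8,0,0,0,0,1],[0,-0.7,0,0,0,0,1],[0,0,0,0,0,0,1]]'
python3 - <<'E'
from h import *
im=cams.camera("wrist")[:,:,::-1];cv2.imwrite("pics/w2.png",im)
E
```

```text
time: 2.28
position: [0.5397, -0.1047, 0.1484]
tool_rot: [0.943, 0.334, -0.003, -0.003]
ft_force: [-0.1, -0.8, 0.5]
grip_width: 0.0006
grip_force: 0.0
time: 2.9
position: [0.5234, -0.0825, 0.1514]
tool_rot: [0.943, 0.333, 0.001, 0.001]
ft_force: [1.7, -0.1, 1.1]
grip_width: 0.0
grip_force: 0.7
```

View pics/w2.png

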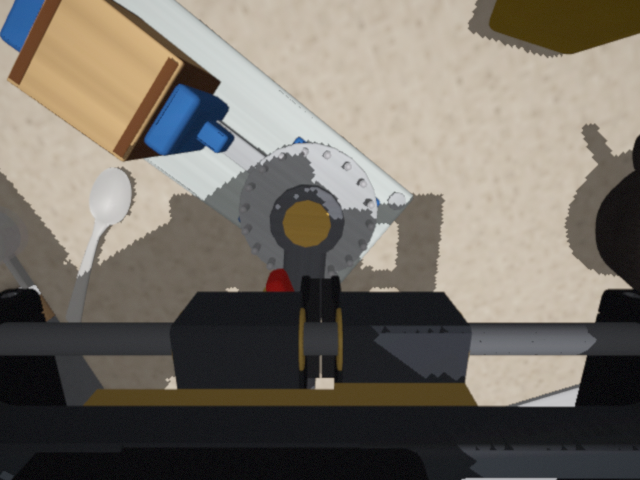

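The lever tip (red, at (280,282)) now stands left of the arm, so it is in RELEASE. Next I'll back off, rise, and open partway over the knob.

```bash
python3 -m crank '[[0,1.2,0,0,0,0,1],[0,0,-4,0,0,0,0.5],[0,0,-2.5,0,0,0,0.5],[-4,-1,0,0,0,0,0.5],[-3.5,-0.8,0,0,0,0,0.5]]'
python3 -m crank '[[0,0,0,0,0,0,0.5],[0,0,0,0,0,0,0.5]]'
python3 - <<'E'
from h import *
i=cams.camera_info("wrist");print(i["pose"]);im=cams.camera("wrist")[:,:,::-1];cv2.imwrite("pics/w3.png",im)
E
python3 plan.py .460,-.125,.146,-51.8
```

```text
time: 3.58
position: [0.4599, -0.126, 0.2158]
tool_rot: [0.943, 0.333, -0.0, -0.0]
ft_force: [0.3, -1.0, 1.1]
grip_width: 0.0324
grip_force: 0.0
time: 3.82
position: [0.4615, -0.1258, 0.2157]
tool_rot: [0.943, 0.332, 0.0, 0.0]
ft_force: [0.1, -0.3, 0.2]
grip_width: 0.0425
grip_force: 0.0
[[ 0.6275 -0.7461 -0.2226  0.522 ]
 [-0.7786 -0.6015 -0.1786 -0.0773]
 [-0.0006  0.2854 -0.9584  0.3079]
 [ 0.      0.      0.      1.    ]]
-> .460,-.125,.146,-51.8
[-0.05, -0.085, 3.486, 0.0, -0.0, 0.006]
[-0.05, -0.084, 3.486, 0.0, -0.0, 0.006]
```

View pics/w3.png

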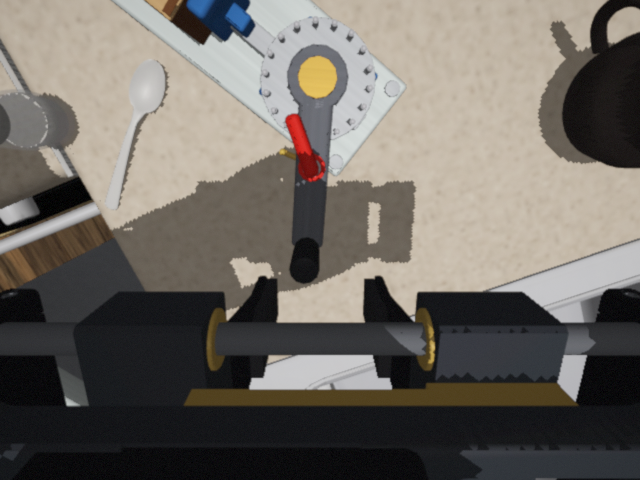

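The lever leans left, so RELEASE is confirmed. The knob top is at (305,266) and the hub at (318,77).

```bash
python3 - <<'E'
from h import *
i=cams.camera_info("wrist");k=onz("w",(304.5,268),.114,i);g=onz("w",(318,77),.083,i);d=(k-g)[:2];print(k,g,np.linalg.norm(d),np.degrees(np.arctan2(d[1],d[0]))%360)
E
```

```text
[ 0.4573 -0.1177  0.114 ] [ 0.5448 -0.0571  0.083 ] 0.106429922099039 214.69133332719866
```

```bash
python3 -m crank '[[0,-0.43,3.4,0,0,0.028,0.5],[0,-0.43,3.5,0,0,0.028,0.5],[0,0,0,0,0,0,1],[0,0,0,0,0,0,1],[0,0,0,0,0,0,1]]' 15
python3 -m crank '[[0.12,-1.64,0,0,0,0.15,1]]'
python3 -m crank '[[0.12,-1.64,0,0,0,0.15,1],[0.12,-1.64,0,0,0,0.15,1]]'
```

```text
time: 4.5
position: [0.4567, -0.1188, 0.1479]
tool_rot: [0.952, 0.307, 0.001, 0.001]
ft_force: [0.7, -1.4, 0.8]
grip_width: 0.0215
grip_force: 0.0
time: 4.62
position: [0.4495, -0.106, 0.1481]
tool_rot: [0.973, 0.232, 0.003, 0.002]
ft_force: [4.2, 1.0, -2.1]
grip_width: 0.0175
grip_force: 15.0
time: 4.88
position: [0.4386, -0.0742, 0.1481]
tool_rot: [0.996, 0.084, 0.003, 0.002]
ft_force: [3.2, -1.6, -3.0]
grip_width: 0.0174
grip_force: 15.0
```

```bash
python3 -m crank '[[0.12,-1.64,0,0,0,0.15,1],[0.12,-1.64,0,0,0,0.15,1],[0,0,0,0,0,0,1]]'
python3 -m crank '[[0.12,1.64,0,0,0,-0.15,1],[0.12,1.64,0,0,0,-0.15,1],[0.12,1.64,0,0,0,-0.15,1],[0.12,1.64,0,0,0,-0.15,1]]'
python3 -m crank '[[0.12,1.64,0,0,0,-0.15,1],[0.12,1.64,0,0,0,-0.15,1],[0,0,0,0,0,0,1]]'
```

```text
time: 5.25
position: [0.4378, -0.0407, 0.148]
tool_rot: [0.998, -0.062, 0.003, 0.001]
ft_force: [2.7, -0.7, 2.8]
grip_width: 0.0176
grip_force: 15.0
time: 5.75
position: [0.4487, -0.1053, 0.148]
tool_rot: [0.972, 0.237, 0.003, 0.001]
ft_force: [8.6, 7.9, 1.3]
grip_width: 0.0172
grip_force: 15.0
time: 6.12
position: [0.4684, -0.1323, 0.148]
tool_rot: [0.926, 0.378, 0.003, 0.002]
ft_force: [4.6, 3.6, 3.7]
grip_width: 0.0173
grip_force: 15.0
```

```bash
python3 -m crank '[[0.07,1.2,0,0,0,-0.11,1],[0.07,1.2,0,0,0,-0.11,1],[0,0,0,0,0,0,1]]'
cat > gap.py <<'E'
import sys
from h import *
im=cams.camera("top")[:,:,::-1].copy();n=sys.argv[1];cv2.imwrite(f"pics/{n}.png",im)
h,s,v=cv2.split(cv2.cvtColor(im,cv2.COLOR_BGR2HSV))
m=((h>100)&(h<130)&(s>110)&(v>40)).astype(np.uint8);m[:220]=0;m[280:]=0;m[:,:280]=0;m[:,400:]=0
k,l,st,c=cv2.connectedComponentsWithStats(m)
for j in range(1,k):
    if st[j,4]>25: print("blue",st[j],"left edge",onz("top",(st[j,0],c[j,1]),.07)[:2],"right",onz("top",(st[j,0]+st[j,2],c[j,1]),.07)[:2])
m=((h>5)&(h<22)&(s>95)&(v>100)).astype(np.uint8);m[:225]=0;m[280:]=0;m[:,:295]=0;m[:,345:]=0
W,b,c=rect("top",m,.074);print("wood",c,W.mean(0),b.tolist())
E
python3 gap.py t1
```

```text
time: 6.5
position: [0.486, -0.1467, 0.148]
tool_rot: [0.879, 0.477, 0.002, 0.001]
ft_force: [3.1, 4.8, 4.1]
grip_width: 0.0175
grip_force: 15.0Traceback (most recent call last):
  File "gap.py", line 10, in <module>
    W,b,c=rect("top",m,.074);print("wood",c,W.mean(0),b.tolist())
          ~~~~^^^^^^^^^^^^^^
  File "h.py", line 10, in rect
    k,_=cv2.findContours(mask,0,2);k=max(k,key=cv2.contourArea)
                                     ~~~^^^^^^^^^^^^^^^^^^^^^^^
ValueError: max() iterable argument is empty
```

```bash
python3 -m crank '[[0,0,0,0,0,0,0.5],[0,0,0,0,0,0,0.5],[0,0,-4,0,0,0,0],[0,0,-4,0,0,0,0]]'
python3 plan.py .44,.02,.30,0 .55,.056,.23,0
```

```text
time: 7.05
position: [0.4834, -0.1463, 0.227]
tool_rot: [0.879, 0.477, -0.001, -0.001]
ft_force: [0.1, -1.1, -0.2]
grip_width: 0.0496
grip_force: 0.0
-> .44,.02,.30,0
[2.891, -3.185, -1.816, -0.001, -0.0, -0.144]
[3.318, -2.735, -1.819, -0.001, -0.0, -0.144]
[3.677, -2.228, -1.821, -0.001, -0.0, -0.144]
[3.959, -1.674, -1.823, -0.001, -0.0, -0.144]
-> .55,.056,.23,0
[1.2, 3.667, 2.333, 0.0, 0.0, 0.0]
[1.2, 3.667, 2.333, 0.0, 0.0, 0.0]
[1.2, 3.667, 2.333, 0.0, 0.0, 0.0]
```

```bash
python3 -m crank '[[4.4,-0.6,-0.8,0,0,-0.144,0],[4,0.5,-0.8,0,0,-0.144,0],[3.6,1.2,-0.8,0,0,-0.144,0],[3.4,2.2,0,0,0,-0.144,0],[0,0,0,0,0,0,0]]'
python3 - <<'E'
from h import *
i=cams.camera_info("wrist");o=robot.get_obs();print(o["position"],o["tool_rot"]);im=cams.camera("wrist")[:,:,::-1].copy();cv2.imwrite("pics/w4.png",im)
h,s,v=cv2.split(cv2.cvtColor(im,cv2.COLOR_BGR2HSV))
for nm,m,z in(("blue",(h>100)&(h<130)&(s>110)&(v>40),.07),("wood",(h>5)&(h<22)&(s>85)&(v>100),.074)):
    m=m.astype(np.uint8);m[290:]=0;k,l,st,c=cv2.connectedComponentsWithStats(m)
    for j in range(1,k):
        if st[j,4]>150:
            W,b,_=rect("w",(l==j).astype(np.uint8),z,i);print(nm,st[j],"c",W.mean(0),"\n",W)
E
```

```text
time: 7.68
position: [0.5742, -0.0089, 0.2507]
tool_rot: [0.706, 0.708, 0.0, 0.0]
ft_force: [-0.4, -0.8, 0.3]
grip_width: 0.0862
grip_force: 0.0
[ 0.5742 -0.0089  0.2507] [0.7064 0.7078 0.0002 0.0003]
blue [255  82  48  21 881] c [0.5437 0.0956] 
 [[0.5273 0.1021]
 [0.5604 0.1022]
 [0.5603 0.089 ]
 [0.5266 0.0889]]
blue [ 262  194   44   34 1145] c [0.5449 0.0096] 
 [[ 0.5288  0.0227]
 [ 0.5618  0.0228]
 [ 0.5615 -0.0034]
 [ 0.5276 -0.0035]]
blue [504 194  21  32 269] c [0.7239 0.0124] 
 [[ 0.7142  0.0034]
 [ 0.7227  0.0267]
 [ 0.7334  0.0216]
 [ 0.7251 -0.002 ]]
wood [ 227    0  132   22 1910] c [0.5549 0.1452] 
 [[0.5121 0.1512]
 [0.5979 0.1514]
 [0.5983 0.1393]
 [0.5112 0.1391]]
wood [ 237  103   77   81 5376] c [0.5409 0.0593] 
 [[0.5145 0.087 ]
 [0.5677 0.0883]
 [0.569  0.0318]
 [0.5123 0.0303]]
wood [ 489  181   60   62 1501] c [0.7258 0.0098] 
 [[ 0.7064 -0.0142]
 [ 0.6998  0.0336]
 [ 0.744   0.0337]
 [ 0.7528 -0.0141]]
wood [272 277  29  13 232] c [ 0.5458 -0.0496] 
 [[ 0.5345 -0.0443]
 [ 0.5572 -0.0443]
 [ 0.5571 -0.0549]
 [ 0.5342 -0.0549]]
```

View pics/w4.png

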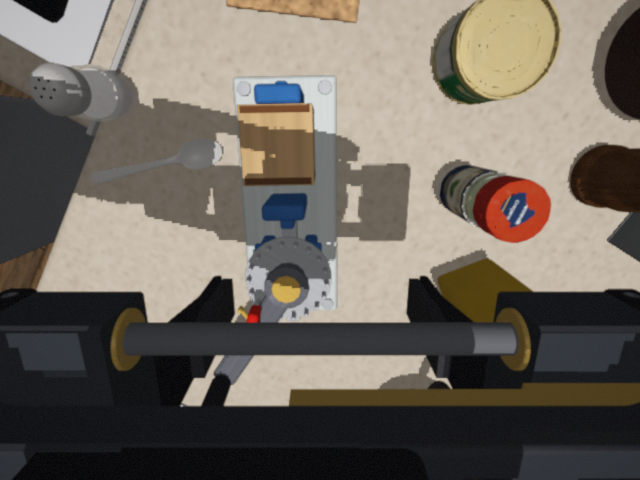

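The wrist view shows only about 8 mm of gap between the jaw face (row 194) and the box (row 184). That's borderline for step 2, so I'll do a second stroke.

```bash
python3 plan.py .485,-.1465,.228,-33.5 .485,-.1465,.148,-33.5
```

```text
-> .485,-.1465,.228,-33.5
[-3.415, -2.198, 0.564, -0.0, 0.0, 0.146]
[-3.699, -1.678, 0.563, -0.0, 0.0, 0.146]
[-3.904, -1.122, 0.562, -0.0, 0.0, 0.146]
[-4.026, -0.541, 0.561, -0.0, 0.0, 0.146]
-> .485,-.1465,.148,-33.5
[0.0, 0.0, 4.0, 0.0, 0.0, 0.0]
[0.0, 0.0, 4.0, 0.0, 0.0, 0.0]
```

```bash
python3 -m crank '[[-3.42,-2.2,0.56,0,0,0.146,0.5],[-3.7,-1.68,0.56,0,0,0.146,0.5],[-3.9,-1.12,0.56,0,0,0.146,0.5],[-4.03,-0.54,0.56,0,0,0.146,0.5],[0,0,0,0,0,0,0.5]]'
python3 -m crank '[[0,0,4,0,0,0,0.5],[0,0,4,0,0,0,0.5],[0,0,0,0,0,0,1],[0,0,0,0,0,0,1],[0,0,0,0,0,0,1]]' 15
python3 -m crank '[[0.12,-1.64,0,0,0,0.15,1],[0.12,-1.64,0,0,0,0.15,1]]'
python3 -m crank '[[0.12,-1.64,0,0,0,0.15,1],[0.12,-1.64,0,0,0,0.15,1],[0.12,-1.64,0,0,0,0.15,1]]'
```

```text
time: 8.35
position: [0.4822, -0.1493, 0.2278]
tool_rot: [0.883, 0.47, -0.001, -0.001]
ft_force: [1.5, 0.8, -0.1]
grip_width: 0.0471
grip_force: 0.0
time: 8.98
position: [0.4859, -0.1473, 0.15]
tool_rot: [0.881, 0.473, 0.001, 0.001]
ft_force: [0.1, -0.5, 0.8]
grip_width: 0.0212
grip_force: 0.0
time: 9.22
position: [0.4622, -0.1262, 0.1502]
tool_rot: [0.943, 0.333, 0.002, 0.003]
ft_force: [2.5, -0.4, -0.1]
grip_width: 0.0171
grip_force: 15.0
time: 9.6
position: [0.4396, -0.0818, 0.1501]
tool_rot: [0.993, 0.115, 0.002, 0.002]
ft_force: [0.2, -2.9, 2.7]
grip_width: 0.0174
grip_force: 15.0
```

```bash
python3 -m crank '[[0.1,-1.45,0,0,0,0.132,1],[0.1,-1.45,0,0,0,0.132,1],[0.1,-1.45,0,0,0,0.132,1],[0,0,0,0,0,0,1]]'
python3 -m crank '[[0.12,1.64,0,0,0,-0.15,1],[0.12,1.64,0,0,0,-0.15,1],[0.12,1.64,0,0,0,-0.15,1],[0.12,1.64,0,0,0,-0.15,1],[0,0,0,0,0,0,1]]'
python3 -m crank '[[0.12,1.64,0,0,0,-0.15,1],[0.12,1.64,0,0,0,-0.15,1],[0.12,1.64,0,0,0,-0.15,1],[0,0,0,0,0,0,1]]'
```

```text
time: 10.1
position: [0.4379, -0.0374, 0.15]
tool_rot: [0.997, -0.079, 0.001, 0.0]
ft_force: [-1.5, -0.2, 9.3]
grip_width: 0.0175
grip_force: 15.0
time: 10.72
position: [0.4419, -0.0945, 0.1487]
tool_rot: [0.977, 0.215, -0.003, -0.01]
ft_force: [3.6, 34.7, 10.0]
grip_width: 0.0261
grip_force: 14.9
time: 11.22
position: [0.4773, -0.1411, 0.1488]
tool_rot: [0.902, 0.431, 0.001, 0.001]
ft_force: [1.9, 0.0, 0.4]
grip_width: 0.064
grip_force: 0.0
```

The force of 34 N shows the jaw hit its open stop and the knob slipped out of the fingers. I'll rise and look.

```bash
python3 -m crank '[[0,0,-4,0,0,0,0.3],[0,0,-5,0,0,0,0.3],[0,0,-3,0,0,0,0.3],[-3,0,0,0,0,0,0.3],[0,0,0,0,0,0,0.3]]'
python3 - <<'E'
from h import *
i=cams.camera_info("wrist");o=robot.get_obs();print(o["position"],o["tool_rot"],o["grip_width"]);print(i["pose"].tolist());im=cams.camera("wrist")[:,:,::-1].copy();cv2.imwrite("pics/w5.png",im)
E
```

```text
time: 11.85
position: [0.4574, -0.1656, 0.2699]
tool_rot: [0.904, 0.429, 0.001, 0.002]
ft_force: [0.3, -0.5, 0.0]
grip_width: 0.061
grip_force: 0.0
[ 0.4574 -0.1656  0.2699] [0.9035 0.4286 0.001  0.0019] 0.0609960952286458
[[0.7747947704624769, -0.6066262528158402, -0.1780383471575927, 0.5061172210627972], [-0.6322047232556296, -0.7420019537901306, -0.22304772687678104, -0.10532455456221651], [0.0032018053138533624, 0.2853728963413288, -0.9584112157505728, 0.3620919670661712], [0.0, 0.0, 0.0, 1.0]]
```

View pics/w5.png

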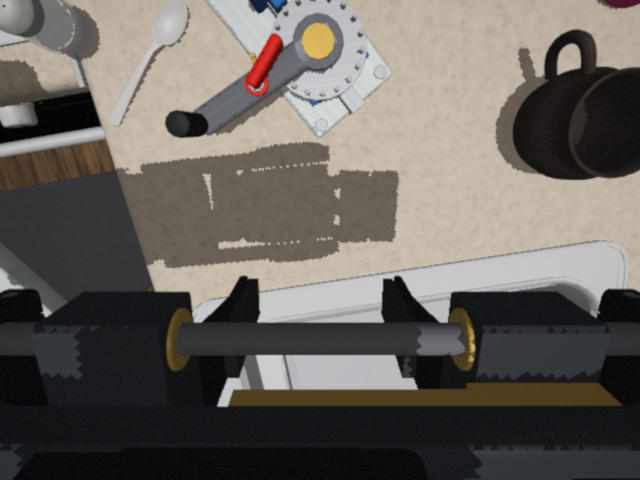

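The lever is still on the release side. The knob is at (180,124) and the hub at (318,41), so the handle is at a small angle and clear of the box. I'll go for the box.

```bash
python3 - <<'E'
from h import *
i=cams.camera_info("wrist");k=onz("w",(180,124),.114,i);g=onz("w",(318,41),.083,i);d=(k-g)[:2];print(k,g,np.linalg.norm(d),np.degrees(np.arctan2(d[1],d[0]))%360)
E
python3 plan.py .545,.02,.24,0
```

```text
[ 0.4381 -0.043   0.114 ] [ 0.5439 -0.0572  0.083 ] 0.10674200013007973 172.35771777232225
-> .545,.02,.24,0
[4.964, -1.234, 0.735, 0.001, 0.0, -0.171]
[5.102, -0.37, 0.736, 0.001, 0.0, -0.171]
[5.09, 0.505, 0.737, 0.001, 0.0, -0.171]
[4.93, 1.365, 0.736, 0.001, 0.0, -0.171]
```

The wrist view also sees the jaw's front face, so its true top edge is about 10 mm further back. The jaw is therefore at about -0.044 or more, fully open, which fits the hard stop on stroke 2. Moving to the box.

```bash
python3 -m crank '[[4.96,-1.23,0.7,0,0,-0.171,0],[5.1,-0.37,0.7,0,0,-0.171,0],[5.09,0.5,0.7,0,0,-0.171,0],[4.93,1.36,0.7,0,0,-0.171,0],[0,0,0,0,0,0,0]]'
python3 - <<'E'
from h import *
i=cams.camera_info("wrist");im=cams.camera("wrist")[:,:,::-1].copy();cv2.imwrite("pics/w6.png",im)
h,s,v=cv2.split(cv2.cvtColor(im,cv2.COLOR_BGR2HSV))
for nm,m,z in(("blue",(h>100)&(h<130)&(s>110)&(v>40),.07),("wood",(h>5)&(h<22)&(s>85)&(v>100),.074)):
    m=m.astype(np.uint8);m[290:]=0;k,l,st,c=cv2.connectedComponentsWithStats(m)
    for j in range(1,k):
        if st[j,4]>150 and st[j,0]<400:
            W,b,_=rect("w",(l==j).astype(np.uint8),z,i);print(nm,st[j],"c",W.mean(0),"\n",W)
E
python3 plan.py .542,.0575,.175,0 .542,.0575,.105,0
```

```text
time: 12.52
position: [0.5453, 0.0246, 0.2397]
tool_rot: [0.705, 0.71, 0.0, -0.0]
ft_force: [0.3, -1.7, 0.0]
grip_width: 0.0864
grip_force: 0.0
blue [295 126  47  27 945] c [0.5425 0.0974] 
 [[0.5264 0.1061]
 [0.5585 0.1063]
 [0.5589 0.0887]
 [0.5261 0.0884]]
blue [ 299  233   41   36 1269] c [0.5437 0.0143] 
 [[ 0.5284  0.0284]
 [ 0.5589  0.0286]
 [ 0.5595  0.0002]
 [ 0.5282 -0.0001]]
wood [ 262    0  140   64 7581] c [0.5508 0.1638] 
 [[0.5068 0.1815]
 [0.5941 0.1821]
 [0.5967 0.1461]
 [0.5054 0.1454]]
wood [ 279  154   74   78 4383] c [0.5409 0.0593] 
 [[0.5151 0.0872]
 [0.5665 0.0876]
 [0.5683 0.0314]
 [0.5137 0.031 ]]
-> .542,.0575,.175,0
[1.727, -0.123, 3.241, -0.0, -0.0, 0.002]
[1.727, -0.128, 3.241, -0.0, -0.0, 0.002]
-> .542,.0575,.105,0
[0.0, 0.0, 3.5, 0.0, 0.0, 0.0]
[0.0, 0.0, 3.5, 0.0, 0.0, 0.0]
```

```bash
python3 -m crank '[[1.7,-0.15,3.2,0,0,0,0],[1.7,-0.15,3.2,0,0,0,0],[0,0,3.5,0,0,0,0],[0,0,3.5,0,0,0,0],[0,0,0,0,0,0,0]]'
python3 -m crank '[[0,0,0,0,0,0,1],[0,0,0,0,0,0,1],[0,0,0,0,0,0,1]]' 20
python3 -m crank '[[0,0,-1,0,0,0,1],[0,0,-3,0,0,0,1],[0,0,-4,0,0,0,1]]'
python3 plan.py .555,.216,.18,0 .555,.216,.105,0
```

```text
time: 13.2
position: [0.5394, 0.0542, 0.1044]
tool_rot: [0.707, 0.707, -0.002, -0.002]
ft_force: [-0.8, -0.2, 0.4]
grip_width: 0.0871
grip_force: 0.0
time: 13.58
position: [0.5418, 0.055, 0.1077]
tool_rot: [0.706, 0.708, 0.001, 0.001]
ft_force: [-0.2, -0.3, 0.5]
grip_width: 0.0648
grip_force: 0.0
time: 13.95
position: [0.5403, 0.0552, 0.1869]
tool_rot: [0.706, 0.708, -0.001, -0.001]
ft_force: [0.8, 0.3, -2.4]
grip_width: 0.0539
grip_force: 20.0
-> .555,.216,.18,0
[5.358, 0.503, 0.228, -0.001, -0.0, 0.001]
[5.358, 0.499, 0.228, -0.001, -0.0, 0.001]
[5.358, 0.495, 0.228, -0.001, -0.0, 0.001]
-> .555,.216,.105,0
[0.0, 0.0, 3.75, 0.0, 0.0, 0.0]
[0.0, 0.0, 3.75, 0.0, 0.0, 0.0]
```

```bash
python3 -m crank '[[5.36,0.5,0.2,0,0,0,1],[5.36,0.5,0.2,0,0,0,1],[5.36,0.5,0.2,0,0,0,1],[0,0,3.5,0,0,0,1],[0,0,2.7,0,0,0,1]]'
python3 -m crank '[[0,0,0.4,0,0,0,1],[0,0,0.3,0,0,0,1],[0,0,0,0,0,0,1]]'
```

```text
time: 14.58
position: [0.5552, 0.2172, 0.1181]
tool_rot: [0.706, 0.709, -0.0, 0.0]
ft_force: [0.4, 0.1, -2.0]
grip_width: 0.0534
grip_force: 20.0
time: 14.95
position: [0.5567, 0.2159, 0.1126]
tool_rot: [0.707, 0.708, 0.001, 0.001]
ft_force: [0.0, 0.9, -2.1]
grip_width: 0.054
grip_force: 20.0
```

```bash
python3 -m crank '[[0,0,0.4,0,0,0,1],[0,0,0,0,0,0,1]]'
python3 -m crank '[[0,0,0.2,0,0,0,1],[0,0,0,0,0,0,1]]'
python3 -m crank '[[0,0,0.2,0,0,0,1],[0,0,0,0,0,0,1]]'
```

```text
time: 15.2
position: [0.5571, 0.216, 0.1111]
tool_rot: [0.706, 0.708, 0.002, 0.001]
ft_force: [-3.1, -0.5, 15.3]
grip_width: 0.0543
grip_force: 20.0
time: 15.45
position: [0.5571, 0.2161, 0.1104]
tool_rot: [0.706, 0.708, 0.002, 0.001]
ft_force: [-5.0, -1.2, 22.6]
grip_width: 0.0536
grip_force: 20.0
time: 15.7
position: [0.5571, 0.2162, 0.1087]
tool_rot: [0.706, 0.708, 0.002, 0.001]
ft_force: [-5.2, -1.0, 23.3]
grip_width: 0.0537
grip_force: 20.0
```

```bash
python3 -m crank '[[0,0,0,0,0,0,0.3],[0,0,0,0,0,0,0],[0,0,0,0,0,0,0],[0,0,-2.5,0,0,0,0],[0,0,-3.5,0,0,0,0]]'
python3 -m crank '[[0,0,0,0,0,-0.1745,0],[0,0,0,0,0,-0.1745,0],[0,0,0,0,0,-0.1745,0],[0,0,0,0,0,-0.1745,0],[0,0,0,0,0,-0.1745,0]]'
python3 -m crank '[[0,0,0,0,0,-0.1745,0],[0,0,0,0,0,-0.1745,0],[0,0,0,0,0,-0.1745,0],[0,0,0,0,0,-0.1745,0],[0,0,0,0,0,0,0]]'
python3 plan.py .5565,.216,.168,90
python3 - <<'E'
from h import *
im=cams.camera("scene")[:,:,::-1].copy();cv2.imwrite("pics/s2.png",im[150:350,170:400])
E
```

```text
time: 16.32
position: [0.5551, 0.2157, 0.1624]
tool_rot: [0.706, 0.708, -0.002, -0.001]
ft_force: [0.9, -1.0, 0.3]
grip_width: 0.0854
grip_force: 0.0
time: 16.95
position: [0.5558, 0.2159, 0.1628]
tool_rot: [0.338, 0.941, -0.0, -0.0]
ft_force: [0.3, -0.1, -0.3]
grip_width: 0.0872
grip_force: 0.0
time: 17.58
position: [0.5558, 0.216, 0.1629]
tool_rot: [0.0, 1.0, -0.0, -0.0]
ft_force: [-0.0, -0.1, 0.3]
grip_width: 0.0869
grip_force: 0.0
-> .5565,.216,.168,90
[-0.07, 0.005, -0.511, -0.0, -0.001, -0.0]
```

```bash
python3 -m crank '[[0,0,2.9,0,0,0,0],[0,0,2.9,0,0,0,0],[0,0,0,0,0,0,0],[0,0,0,0,0,0,1],[0,0,0,0,0,0,1]]' 20
python3 -m crank '[[0,0,0,0,0,0,1],[0,0,0,0,0,0,1],[0,0,0,0,0,0,1]]'
python3 -m crank '[[0,0,-4,0,0,0,1],[0,0,-4,0,0,0,1]]'
python3 plan.py .543,.051,.19,0.8
```

```text
time: 18.25
position: [0.5567, 0.2162, 0.1066]
tool_rot: [-0.001, 1.0, 0.0, 0.001]
ft_force: [0.6, -1.5, -0.1]
grip_width: 0.0742
grip_force: 0.0
time: 18.62
position: [0.5564, 0.2164, 0.1063]
tool_rot: [-0.001, 1.0, 0.0, 0.001]
ft_force: [-0.8, 2.5, 5.6]
grip_width: 0.0582
grip_force: 20.0
time: 18.88
position: [0.5549, 0.2155, 0.1849]
tool_rot: [-0.001, 1.0, -0.001, -0.002]
ft_force: [0.8, 0.2, -1.2]
grip_width: 0.0578
grip_force: 20.0
-> .543,.051,.19,0.8
[0.136, -1.828, -0.054, -0.0, -0.0, 0.173]
[-0.181, -1.824, -0.054, -0.0, -0.0, 0.173]
[-0.493, -1.765, -0.055, -0.0, -0.0, 0.173]
[-0.79, -1.654, -0.056, -0.0, -0.0, 0.173]
[-1.063, -1.493, -0.056, -0.0, -0.0, 0.173]
[-1.304, -1.288, -0.056, -0.0, -0.0, 0.173]
[-1.507, -1.044, -0.057, -0.0, -0.0, 0.173]
[-1.664, -0.768, -0.057, -0.0, -0.0, 0.173]
[-1.772, -0.47, -0.056, -0.0, -0.0, 0.173]
```

```bash
python3 -m crank '[[0.14,-1.83,0,0,0,0.173,1],[-0.18,-1.82,0,0,0,0.173,1],[-0.49,-1.77,0,0,0,0.173,1],[-0.79,-1.65,0,0,0,0.173,1],[-1.06,-1.49,0,0,0,0.173,1]]'
python3 -m crank '[[-1.3,-1.29,0,0,0,0.173,1],[-1.51,-1.04,0,0,0,0.173,1],[-1.66,-0.77,0,0,0,0.173,1],[-1.77,-0.47,0,0,0,0.173,1],[0,0,0,0,0,0,1]]'
python3 plan.py .543,.051,.125,0.8
```

```text
time: 19.5
position: [0.5484, 0.1238, 0.1846]
tool_rot: [0.421, 0.907, -0.001, -0.001]
ft_force: [0.6, 0.2, -1.6]
grip_width: 0.0578
grip_force: 20.0
time: 20.12
position: [0.5434, 0.0505, 0.1848]
tool_rot: [0.702, 0.713, -0.001, -0.001]
ft_force: [0.6, 0.4, -2.9]
grip_width: 0.0576
grip_force: 20.0
-> .543,.051,.125,0.8
[0.048, -0.029, 5.98, -0.002, 0.0, 0.002]
```

```bash
python3 -m crank '[[0,0,3,0,0,0,1],[0,0,3,0,0,0,1],[0,0,0.6,0,0,0,1],[0,0,0.4,0,0,0,1],[0,0,0,0,0,0,1]]'
python3 -m crank '[[0,0,0.2,0,0,0,1],[0,0,0,0,0,0,1]]'
```

```text
time: 20.75
position: [0.5444, 0.0518, 0.1159]
tool_rot: [0.701, 0.713, 0.0, 0.0]
ft_force: [0.4, -0.0, -2.7]
grip_width: 0.0579
grip_force: 20.0
time: 21.0
position: [0.5442, 0.0516, 0.1139]
tool_rot: [0.702, 0.713, 0.0, 0.0]
ft_force: [-0.4, 0.3, -1.5]
grip_width: 0.0581
grip_force: 20.0
```

```bash
python3 -m crank '[[0,0,0.2,0,0,0,1],[0,0,0,0,0,0,1]]'
python3 -m crank '[[0,0,0.1,0,0,0,1],[0,0,0,0,0,0,1]]'
```

```text
time: 21.25
position: [0.5443, 0.0516, 0.1122]
tool_rot: [0.702, 0.713, 0.0, 0.0]
ft_force: [-1.0, 0.6, 5.2]
grip_width: 0.0576
grip_force: 20.0
time: 21.5
position: [0.5442, 0.0516, 0.1122]
tool_rot: [0.702, 0.713, 0.0, 0.001]
ft_force: [-2.8, 0.7, 12.0]
grip_width: 0.0576
grip_force: 20.0
```

```bash
python3 -m crank '[[0,0,0,0,0,0,0.3],[0,0,0,0,0,0,0],[0,0,0,0,0,0,0],[0,0,-3,0,0,0,0],[0,0,-6,0,0,0,0]]'
python3 -m crank '[[-2,0,-4,0,0,0,0.5],[-5,0,0,0,0,0,1],[0,0,0,0,0,0,1]]'
python3 - <<'E'
from h import *
i=cams.camera_info("wrist");im=cams.camera("wrist")[:,:,::-1].copy();cv2.imwrite("pics/w7.png",im)
np.save("pose7.npy",i["pose"])
h,s,v=cv2.split(cv2.cvtColor(im,cv2.COLOR_BGR2HSV))
for nm,m,z in(("blue",(h>100)&(h<130)&(s>110)&(v>40),.07),("wood",(h>5)&(h<22)&(s>85)&(v>100),.074)):
    m=m.astype(np.uint8);m[290:]=0;k,l,st,c=cv2.connectedComponentsWithStats(m)
    for j in range(1,k):
        if st[j,4]>150 and st[j,0]<400:
            W,b,_=rect("w",(l==j).astype(np.uint8),z,i);print(nm,st[j],"c",W.mean(0),"\n",W)
E
python3 plan.py .516,-.012,.225,-97.5
```

```text
time: 22.12
position: [0.5425, 0.0516, 0.1988]
tool_rot: [0.702, 0.712, -0.002, -0.003]
ft_force: [0.3, -0.5, 0.5]
grip_width: 0.0856
grip_force: 0.0
time: 22.5
position: [0.5457, -0.0211, 0.241]
tool_rot: [0.703, 0.711, 0.0, 0.001]
ft_force: [0.2, 0.5, -0.6]
grip_width: 0.0648
grip_force: 0.0
blue [ 294   61   48   30 1280] c [0.542  0.0926] 
 [[0.5262 0.1015]
 [0.5576 0.1018]
 [0.5582 0.0838]
 [0.526  0.0834]]
blue [ 298  181   43   36 1156] c [0.544  0.0086] 
 [[ 0.5284  0.0215]
 [ 0.5592  0.0219]
 [ 0.5599 -0.0044]
 [ 0.5283 -0.0048]]
wood [ 278  101   83   78 5662] c [0.5435 0.0503] 
 [[0.5154 0.076 ]
 [0.571  0.0766]
 [0.5733 0.0247]
 [0.5143 0.024 ]]
wood [ 50 232  21  48 247] c [ 0.3445 -0.0368] 
 [[ 0.3314 -0.0552]
 [ 0.3538 -0.0167]
 [ 0.3575 -0.0184]
 [ 0.3352 -0.057 ]]
wood [ 33 237  26  52 324] c [ 0.3337 -0.0433] 
 [[ 0.3189 -0.0638]
 [ 0.3434 -0.0205]
 [ 0.3484 -0.0226]
 [ 0.324  -0.0661]]
wood [306 266  29  24 573] c [ 0.5455 -0.053 ] 
 [[ 0.5345 -0.0434]
 [ 0.5562 -0.0432]
 [ 0.5566 -0.0626]
 [ 0.5345 -0.0628]]
-> .516,-.012,.225,-97.5
[0.079, -0.289, 0.153, -0.0, -0.0, 0.171]
[0.029, -0.298, 0.153, -0.0, -0.0, 0.171]
[-0.022, -0.299, 0.153, -0.0, -0.0, 0.171]
[-0.073, -0.291, 0.153, -0.0, -0.0, 0.171]
[-0.121, -0.274, 0.153, -0.0, -0.0, 0.171]
[-0.166, -0.249, 0.153, -0.0, -0.0, 0.171]
[-0.206, -0.217, 0.153, -0.0, -0.0, 0.171]
[-0.24, -0.179, 0.153, -0.0, -0.0, 0.171]
[-0.267, -0.135, 0.153, -0.0, -0.0, 0.171]
[-0.286, -0.088, 0.153, -0.0, -0.0, 0.171]
```

View pics/w7.png

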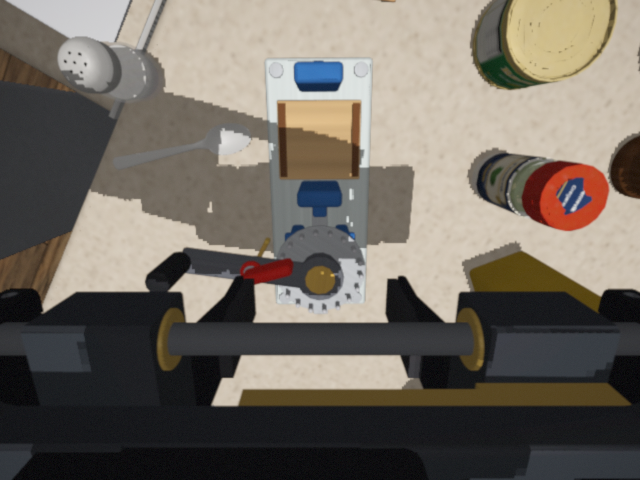

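The box stands between the jaws with its dark sides at left and right and its pale sides facing the jaws. The arm runs from the hub at (321,279) to the knob at (165,270), and the lever tip at (290,267) is on the +y (release) side. I'll flip it from that side.

```bash
python3 -m crank '[[0.08,-0.29,0.15,0,0,0.171,1],[0.03,-0.3,0.15,0,0,0.171,1],[-0.02,-0.3,0.15,0,0,0.171,1],[-0.07,-0.29,0.15,0,0,0.171,1],[-0.12,-0.27,0.15,0,0,0.171,1]]'
python3 -m crank '[[-0.17,-0.25,0.15,0,0,0.171,1],[-0.21,-0.22,0.15,0,0,0.171,1],[-0.24,-0.18,0.15,0,0,0.171,1],[-0.27,-0.13,0.15,0,0,0.171,1],[-0.29,-0.09,0.15,0,0,0.171,1]]'
python3 -m crank '[[0,0,0,0,0,0,1]]'
python3 - <<'E'
from h import *
i=cams.camera_info("wrist");i["pose"]=np.load("pose7.npy")
k=onz("w",(162,274),.114,i);g=onz("w",(321,279),.083,i);d=(k-g)[:2];print(k,g,np.linalg.norm(d),np.degrees(np.arctan2(d[1],d[0]))%360)
E
python3 plan.py .514,-.010,.15,-97.5
```

```text
time: 23.18
position: [0.5298, -0.0132, 0.2319]
tool_rot: [0.935, 0.355, -0.001, -0.001]
ft_force: [-1.4, 1.0, 0.7]
grip_width: 0.0112
grip_force: 0.0
time: 23.8
position: [0.5152, -0.0095, 0.2245]
tool_rot: [0.998, -0.064, -0.001, -0.0]
ft_force: [-0.1, -0.5, 0.4]
grip_width: 0.0003
grip_force: 0.0
time: 23.92
position: [0.5151, -0.0097, 0.2245]
tool_rot: [0.998, -0.06, -0.001, -0.0]
ft_force: [-0.4, 0.5, -0.2]
grip_width: 0.0003
grip_force: 0.0
[ 0.4411 -0.0347  0.114 ] [ 0.5462 -0.0503  0.083 ] 0.10619093760913405 171.5385103391637
-> .514,-.010,.15,-97.5
[-0.042, 0.022, 3.726, -0.0, 0.001, 0.005]
[-0.047, 0.021, 3.726, -0.0, 0.001, 0.005]
```

```bash
python3 -m crank '[[0,0,3.7,0,0,0,1],[0,0,3.75,0,0,0,1],[0,0,0,0,0,0,1]]'
python3 -m crank '[[0,0.8,0,0,0,0,1],[0,0.8,0,0,0,0,1]]'
python3 -m crank '[[0,0.8,0,0,0,0,1],[0,0.8,0,0,0,0,1],[0,0,0,0,0,0,1]]'
python3 -m crank '[[0,-1.2,0,0,0,0,1],[0,0,-4,0,0,0,0.5],[0,0,-4,0,0,0,0.5]]'
python3 - <<'E'
from h import *
i=cams.camera_info("wrist");im=cams.camera("wrist")[:,:,::-1].copy();cv2.imwrite("pics/w8.png",im)
h,s,v=cv2.split(cv2.cvtColor(im,cv2.COLOR_BGR2HSV))
m=(((h<6)|(h>174))&(s>170)&(v>70)).astype(np.uint8);k,l,st,c=cv2.connectedComponentsWithStats(m)
print([(st[j].tolist(),c[j]) for j in range(1,k) if st[j,4]>40])
m=((h>18)&(h<26)&(s>140)&(v>90)).astype(np.uint8);k,l,st,c=cv2.connectedComponentsWithStats(m)
print("gold",[(st[j].tolist(),c[j]) for j in range(1,k) if st[j,4]>100])
E
```

```text
time: 24.3
position: [0.514, -0.01, 0.1485]
tool_rot: [0.998, -0.06, -0.004, -0.001]
ft_force: [0.1, -0.2, 0.8]
grip_width: 0.0007
grip_force: 0.0
time: 24.55
position: [0.5151, -0.0273, 0.1523]
tool_rot: [0.998, -0.062, 0.002, 0.0]
ft_force: [0.8, 0.9, -0.0]
grip_width: 0.0005
grip_force: 0.8
time: 24.92
position: [0.5119, -0.0437, 0.1512]
tool_rot: [0.998, -0.062, 0.0, 0.0]
ft_force: [-0.3, -0.7, -0.0]
grip_width: 0.0
grip_force: 0.0
time: 25.3
position: [0.5127, -0.0297, 0.231]
tool_rot: [0.998, -0.061, -0.002, -0.0]
ft_force: [0.1, -0.4, 0.3]
grip_width: 0.0131
grip_force: 0.0
[([346, 223, 26, 57, 863], array([360.7184, 252.9108]))]
gold [([335, 177, 32, 33, 820], array([350.6573, 193.0671])), ([364, 313, 5, 52, 140], array([366.4571, 335.7071])), ([272, 314, 6, 51, 150], array([274. , 334.9]))]
```

```bash
python3 - <<'E'
from h import *
im=cv2.imread("pics/w8.png");i=cams.camera_info("wrist")
h,s,v=cv2.split(cv2.cvtColor(im,cv2.COLOR_BGR2HSV))
m=(((h<6)|(h>174))&(s>170)&(v>70));
for y in range(223,281,6):
    x=np.nonzero(m[y])[0];x=x[(x>300)&(x<420)];print(y,x.min(),x.max())
for y in (240,255,270,285): print(y,[int(a) for a in v[y,325:400:3]])
g=onz("w",(350.7,193),.083,i)[:2];t=onz("w",(366,228),.095,i)[:2];p=onz("w",(359,268),.09,i)[:2];print(g,t,p,robot.get_obs()["position"])
a=lambda d:np.degrees(np.arctan2(d[1],d[0]))%360
print(a(p-g),a(p-t))
E
```

```text
223 363 363
229 358 370
235 357 371
241 356 370
247 355 369
253 355 369
259 348 368
265 346 368
271 347 366
277 354 364
240 [99, 101, 98, 102, 97, 50, 48, 50, 50, 50, 55, 80, 102, 108, 109, 105, 178, 95, 100, 100, 101, 101, 99, 97, 100]
255 [100, 100, 100, 101, 102, 92, 47, 50, 49, 77, 77, 101, 108, 108, 103, 75, 102, 99, 101, 100, 97, 97, 99, 100, 102]
270 [100, 97, 95, 100, 100, 99, 47, 84, 105, 82, 95, 107, 109, 106, 91, 62, 190, 185, 188, 190, 192, 190, 191, 194, 195]
285 [190, 192, 187, 82, 18, 18, 16, 15, 12, 12, 50, 52, 50, 51, 49, 48, 178, 189, 192, 194, 193, 193, 192, 193, 193]
[ 0.5505 -0.0567] [ 0.5276 -0.0638] [ 0.4974 -0.0568] [ 0.5154 -0.0303  0.2361]
180.17703813115827 166.96168837569263
```

```bash
python3 -m crank '[[-3.7,1.5,1,0,0,-0.045,0.5],[-3.7,1.5,1,0,0,-0.045,0.5],[0,0,0,0,0,0,0.5],[0,0,0,0,0,0,0.5]]'
python3 - <<'E'
from h import *
i=cams.camera_info("wrist");o=robot.get_obs();print(o["position"],o["tool_rot"])
im=cams.camera("wrist")[:,:,::-1].copy();cv2.imwrite("pics/w9.png",im)
v=im.max(2)
for y in range(150,300,12):
    x=np.nonzero(v[y]<60)[0];x=x[(x>230)&(x<400)];print(y,(x.min(),x.max(),len(x)) if len(x) else None, (np.nonzero(v[y]<32)[0][[0,-1]] if (v[y]<32).any() else ''))
h,s,v=cv2.split(cv2.cvtColor(im,cv2.COLOR_BGR2HSV))
m=((h>18)&(h<26)&(s>140)&(v>90)).astype(np.uint8);m[150:]=0;print("gold",[np.mean(a) for a in np.nonzero(m)])
m=(((h<6)|(h>174))&(s>170)&(v>70))
for y in range(90,190,8):
    x=np.nonzero(m[y])[0];x=x[(x>250)&(x<420)]
    if len(x):print("red",y,x.min(),x.max())
E
```

```text
time: 25.85
position: [0.4377, -0.053, 0.211]
tool_rot: [1.0, -0.017, 0.001, 0.0]
ft_force: [1.4, 0.3, 0.9]
grip_width: 0.043
grip_force: 0.0
[ 0.4377 -0.053   0.211 ] [ 0.9999 -0.0168  0.0008  0.0003]
150 None 
162 None 
174 None 
186 None 
198 None 
210 (np.int64(305), np.int64(313), 9) 
222 (np.int64(305), np.int64(336), 32) 
234 (np.int64(306), np.int64(335), 30) 
246 (np.int64(306), np.int64(336), 31) [312 330]
258 (np.int64(308), np.int64(334), 27) [309 333]
270 (np.int64(307), np.int64(335), 29) [308 335]
282 (np.int64(257), np.int64(383), 65) [  0 383]
294 (np.int64(251), np.int64(389), 50) [  0 639]
gold [np.float64(79.31026252983294), np.float64(317.82895783611775)]
red 122 324 337
red 130 322 335
red 138 320 334
red 146 318 332
red 154 317 331
red 162 310 329
red 170 307 332
red 178 308 330
```

The lever leans right of the arm, so TIGHTEN is confirmed. The knob is centred between the fingers. I'll grip it, free-wheel anticlockwise, then drive clockwise.

```bash
python3 -m crank '[[0,0,3.2,0,0,0,0.5],[0,0,3.1,0,0,0,0.5],[0,0,0,0,0,0,1],[0,0,0,0,0,0,1],[0,0,0,0,0,0,1]]' 20
python3 -m crank '[[0.12,1.64,0,0,0,-0.15,1],[0.12,1.64,0,0,0,-0.15,1],[0.12,1.64,0,0,0,-0.15,1]]'
python3 -m crank '[[0.12,1.64,0,0,0,-0.15,1],[0.12,1.64,0,0,0,-0.15,1],[0.12,1.64,0,0,0,-0.15,1],[0,0,0,0,0,0,1]]'
```

```text
time: 26.52
position: [0.4378, -0.0533, 0.1489]
tool_rot: [1.0, -0.017, 0.001, 0.0]
ft_force: [0.0, -0.0, -0.4]
grip_width: 0.0212
grip_force: 0.0
time: 26.9
position: [0.4471, -0.1015, 0.1489]
tool_rot: [0.978, 0.209, 0.002, 0.001]
ft_force: [5.1, 5.8, -4.0]
grip_width: 0.0171
grip_force: 20.0
time: 27.4
position: [0.4775, -0.1406, 0.1489]
tool_rot: [0.908, 0.419, 0.002, 0.001]
ft_force: [4.0, 5.6, -1.0]
grip_width: 0.0176
grip_force: 20.0
```

```bash
python3 -m crank '[[0.05,1.0,0,0,0,-0.09,1],[0.12,-1.64,0,0,0,0.15,1],[0.12,-1.64,0,0,0,0.15,1],[0.12,-1.64,0,0,0,0.15,1]]'
python3 -m crank '[[0.12,-1.64,0,0,0,0.15,1],[0.12,-1.64,0,0,0,0.15,1]]'
python3 -m crank '[[0.12,-1.64,0,0,0,0.15,1]]'
python3 -m crank '[[0.12,-1.64,0,0,0,0.15,1]]'
```

```text
time: 27.9
position: [0.452, -0.1111, 0.149]
tool_rot: [0.969, 0.248, 0.002, 0.002]
ft_force: [3.8, -1.1, -4.8]
grip_width: 0.0174
grip_force: 20.0
time: 28.15
position: [0.4397, -0.0802, 0.149]
tool_rot: [0.995, 0.101, 0.001, 0.001]
ft_force: [1.3, -4.1, -1.7]
grip_width: 0.0171
grip_force: 20.0
time: 28.28
position: [0.4372, -0.0638, 0.149]
tool_rot: [1.0, 0.026, 0.001, 0.001]
ft_force: [-0.7, -3.8, -1.3]
grip_width: 0.0178
grip_force: 20.0
time: 28.4
position: [0.4372, -0.0472, 0.1489]
tool_rot: [0.999, -0.049, 0.001, 0.001]
ft_force: [-1.2, -4.9, -0.9]
grip_width: 0.0175
grip_force: 20.0
```

```bash
python3 -m crank '[[0.05,-0.9,0,0,0,0.08,1],[0.12,1.64,0,0,0,-0.15,1],[0.12,1.64,0,0,0,-0.15,1],[0.12,1.64,0,0,0,-0.15,1],[0.12,1.64,0,0,0,-0.15,1]]'
python3 -m crank '[[0.12,1.64,0,0,0,-0.15,1],[0.12,1.64,0,0,0,-0.15,1],[0.12,1.64,0,0,0,-0.15,1],[0.05,1,0,0,0,-0.09,1],[0,0,0,0,0,0,1]]'
python3 -m crank '[[0.12,-1.64,0,0,0,0.15,1]]'
python3 -m crank '[[0.12,-1.64,0,0,0,0.15,1]]'
python3 -m crank '[[0.12,-1.64,0,0,0,0.15,1]]'
```

```text
time: 29.02
position: [0.4474, -0.1028, 0.149]
tool_rot: [0.977, 0.213, 0.002, 0.001]
ft_force: [3.8, 4.0, -4.2]
grip_width: 0.017
grip_force: 20.0
time: 29.65
position: [0.4861, -0.147, 0.149]
tool_rot: [0.886, 0.464, 0.002, 0.001]
ft_force: [4.1, 4.9, -1.1]
grip_width: 0.0173
grip_force: 20.0
time: 29.78
position: [0.4736, -0.1375, 0.149]
tool_rot: [0.919, 0.395, 0.002, 0.002]
ft_force: [6.6, 0.7, -5.0]
grip_width: 0.017
grip_force: 20.0
time: 29.9
position: [0.462, -0.1254, 0.149]
tool_rot: [0.946, 0.325, 0.002, 0.002]
ft_force: [5.5, 1.0, -4.2]
grip_width: 0.0171
grip_force: 20.0
time: 30.02
position: [0.4524, -0.112, 0.149]
tool_rot: [0.967, 0.253, 0.002, 0.002]
ft_force: [3.4, -1.4, -3.6]
grip_width: 0.0174
grip_force: 20.0
```

```bash
python3 -m crank '[[0.06,-1.1,0,0,0,0.1,1]]'
python3 -m crank '[[0.06,-1.1,0,0,0,0.1,1]]'
python3 -m crank '[[0.06,-1.1,0,0,0,0.1,1]]'
```

```text
time: 30.15
position: [0.4471, -0.1019, 0.149]
tool_rot: [0.979, 0.205, 0.002, 0.002]
ft_force: [1.6, -3.4, -3.8]
grip_width: 0.0174
grip_force: 20.0
time: 30.28
position: [0.444, -0.0939, 0.149]
tool_rot: [0.987, 0.158, 0.002, 0.004]
ft_force: [-3.5, -20.2, -7.0]
grip_width: 0.0175
grip_force: 20.0
time: 30.4
position: [0.4419, -0.086, 0.149]
tool_rot: [0.994, 0.11, 0.003, 0.007]
ft_force: [-7.4, -35.1, -10.8]
grip_width: 0.0175
grip_force: 20.0
```

```bash
python3 -m crank '[[0.06,-1.1,0,0,0,0.1,1]]' | grep -E "pos|ft"
```

```text
position: [0.4406, -0.0774, 0.149]
ft_force: [-8.5, -41.7, -13.1]
```

```bash
python3 -m crank '[[0.03,-0.55,0,0,0,0.05,1]]'| grep -E "pos|ft"
```

```text
position: [0.4406, -0.0723, 0.1489]
ft_force: [-7.8, -40.9, -12.9]
```

The force rises to about 40 N at the knob, so the box is clamped. I'll relax, let go, and check from above.

```bash
python3 -m crank '[[0,0.8,0,0,0,-0.1,1],[0,0.4,0,0,0,-0.1,1],[0,0,0,0,0,0,0.5],[0,0,0,0,0,0,0.5],[0,0,0,0,0,0,0.5]]'
python3 -m crank '[[0,0,-4,0,0,0,0.5],[0,0,-5,0,0,0,0.5],[0,0,-4,0,0,0,0.5],[0,0,0,0,0,0,0.5]]'
python3 plan.py .545,-.02,.26,0.8
```

```text
time: 31.28
position: [0.4409, -0.0812, 0.1489]
tool_rot: [0.991, 0.134, 0.003, 0.005]
ft_force: [-2.6, -17.5, -6.1]
grip_width: 0.0389
grip_force: 8.5
time: 31.78
position: [0.44, -0.0767, 0.2817]
tool_rot: [0.991, 0.133, 0.004, 0.003]
ft_force: [0.5, 0.8, 0.1]
grip_width: 0.0433
grip_force: 0.0
-> .545,-.02,.26,0.8
[1.45, -0.34, 0.281, 0.001, -0.0, -0.165]
[1.486, -0.097, 0.281, 0.001, -0.0, -0.165]
[1.482, 0.148, 0.28, 0.001, -0.0, -0.165]
[1.438, 0.39, 0.28, 0.001, -0.0, -0.165]
[1.354, 0.621, 0.278, 0.001, -0.0, -0.165]
[1.234, 0.835, 0.277, 0.001, -0.0, -0.165]
[1.081, 1.027, 0.275, 0.001, -0.0, -0.165]
[0.898, 1.19, 0.274, 0.001, -0.0, -0.165]
```

```bash
python3 -m crank '[[1.45,-0.34,0.28,0,0,-0.165,0.5],[1.49,-0.1,0.28,0,0,-0.165,0.5],[1.48,0.15,0.28,0,0,-0.165,0.5],[1.44,0.39,0.28,0,0,-0.165,0.5],[1.35,0.62,0.28,0,0,-0.165,0.5]]'
python3 -m crank '[[1.23,0.84,0.28,0,0,-0.165,0.5],[1.08,1.03,0.28,0,0,-0.165,0.5],[0.9,1.19,0.28,0,0,-0.165,0.5],[0,0,0,0,0,0,0.5]]'
python3 - <<'E'
from h import *
i=cams.camera_info("wrist");P=i["pose"];print(P[:3,3]);im=cams.camera("wrist")[:,:,::-1].copy();cv2.imwrite("pics/w10.png",im)
h,s,v=cv2.split(cv2.cvtColor(im,cv2.COLOR_BGR2HSV))
for nm,m,z in(("blue",(h>100)&(h<130)&(s>110)&(v>40),.07),("wood",(h>5)&(h<24)&(s>75)&(v>60),.074),("red",((h<6)|(h>174))&(s>170)&(v>70),.095)):
    m=m.astype(np.uint8);m[290:]=0;k,l,st,c=cv2.connectedComponentsWithStats(m)
    for j in range(1,k):
        if st[j,4]>150 and 200<st[j,0]<400:
            W,b,_=rect("w",(l==j).astype(np.uint8),z,i);print(nm,st[j],"c",W.mean(0),"\n",W)
m=(((h<6)|(h>174))&(s>170)&(v>70));m[:,400:]=0
for x in range(200,320,6):
    y=np.nonzero(m[:,x])[0]
    if len(y):print("redcol",x,y.min(),y.max())
m=(v<60)
for x in range(120,330,12):
    y=np.nonzero(m[180:290,x])[0]+180
    if len(y):print("dark",x,y.min(),y.max())
E
```

```text
time: 32.4
position: [0.5035, -0.04, 0.263]
tool_rot: [0.853, 0.521, -0.001, -0.001]
ft_force: [0.1, 0.2, 0.7]
grip_width: 0.0432
grip_force: 0.0
time: 32.9
position: [0.5431, -0.0188, 0.2545]
tool_rot: [0.702, 0.712, -0.0, -0.001]
ft_force: [-0.4, 0.0, 0.5]
grip_width: 0.0434
grip_force: 0.0
[0.5414 0.059  0.3467]
blue [301  69  45  20 848] c [0.5423 0.0953] 
 [[0.5266 0.0888]
 [0.5266 0.1013]
 [0.5578 0.1017]
 [0.5582 0.0893]]
blue [302 167  43  28 803] c [0.5436 0.0228] 
 [[0.5274 0.0329]
 [0.5594 0.0334]
 [0.5601 0.0127]
 [0.5274 0.0122]]
wood [315   0  83  12 542] c [0.5635 0.1399] 
 [[0.5361 0.1427]
 [0.5906 0.1435]
 [0.5911 0.1371]
 [0.5362 0.1363]]
wood [ 284   90   80   76 5869] c [0.5432 0.0611] 
 [[0.5148 0.0869]
 [0.5708 0.0877]
 [0.5733 0.0355]
 [0.5141 0.0346]]
wood [309 263  30  27 616] c [ 0.5453 -0.0547] 
 [[ 0.531  -0.062 ]
 [ 0.5377 -0.0398]
 [ 0.5595 -0.0471]
 [ 0.5532 -0.0697]]
redcol 278 303 320
redcol 284 303 319
redcol 290 302 318
redcol 296 302 318
redcol 302 302 317
dark 264 276 289
dark 276 286 286
dark 288 280 280
dark 300 274 283
dark 312 256 258
dark 324 251 261
```

```bash
python3 -m crank '[[-4,-1,0,0,0,0,0.5],[-4,-1,0,0,0,0,0.5],[0,0,0,0,0,0,0.5]]'
python3 - <<'E'
from h import *
i=cams.camera_info("wrist");im=cams.camera("wrist")[:,:,::-1].copy();cv2.imwrite("pics/w11.png",im)
h,s,v=cv2.split(cv2.cvtColor(im,cv2.COLOR_BGR2HSV))
m=(((h<6)|(h>174))&(s>170)&(v>70)).astype(np.uint8);m[290:]=0
k,l,st,c=cv2.connectedComponentsWithStats(m)
for j in range(1,k):
    if st[j,4]>100 and st[j,0]<400:
        print("red",st[j],c[j])
        for x in range(st[j,0],st[j,0]+st[j,2],6):
            y=np.nonzero(l[:,x]==j)[0];print(x,y.min(),y.max(),onz("w",(x,(y.min()+y.max())/2),.092,i)[:2])
m=((h>15)&(h<26)&(s>140)&(v>90)).astype(np.uint8);k,l,st,c=cv2.connectedComponentsWithStats(m)
print("gold",[(st[j].tolist(),c[j],onz("w",c[j],.083,i)[:2]) for j in range(1,k) if st[j,4]>200])
d=(v<36).astype(np.uint8);d[285:]=0;k,l,st,c=cv2.connectedComponentsWithStats(d)
print("dark",[(st[j].tolist(),c[j],onz("w",c[j],.105,i)[:2]) for j in range(1,k) if st[j,4]>100])
E
```

```text
time: 33.33
position: [0.5233, -0.1019, 0.2554]
tool_rot: [0.704, 0.71, -0.0, -0.0]
ft_force: [-0.2, 0.6, 0.0]
grip_width: 0.0439
grip_force: 0.0
red [280 199  54  22 795] [305.9145 210.3233]
280 206 213 [ 0.4929 -0.0788]
286 200 219 [ 0.4972 -0.0788]
292 200 220 [ 0.5016 -0.0791]
298 203 219 [ 0.506  -0.0798]
304 204 218 [ 0.5103 -0.0798]
310 204 218 [ 0.5147 -0.0797]
316 203 217 [ 0.5191 -0.079 ]
322 203 216 [ 0.5234 -0.0785]
328 202 216 [ 0.5278 -0.0781]
gold [([336, 160, 30, 30, 706], array([350.7975, 174.6856]), array([ 0.5443, -0.0542])), ([631, 222, 9, 48, 207], array([635.7488, 241.1159]), array([ 0.7662, -0.1029]))]
dark [([510, 60, 18, 46, 283], array([515.742 ,  88.1979]), array([0.6443, 0.0032])), ([207, 233, 35, 37, 788], array([224.0419, 251.5952]), array([ 0.4536, -0.1072])), ([256, 277, 19, 8, 111], array([264.5586, 281.3604]), array([ 0.4818, -0.13  ])), ([366, 277, 20, 8, 112], array([375.5982, 281.4196]), array([ 0.5633, -0.1292]))]
```

The fin leans clockwise of the arm line, so the lever is in TIGHTEN. The box sits against both jaws. The overshoot may have rebounded, so I'll re-tighten gently to about 10 N at the knob and let go softly.

```bash
python3 plan.py .452,-.110,.22,-59.7 .452,-.110,.149,-59.7
```

```text
-> .452,-.110,.22,-59.7
[-0.145, -1.191, 0.59, -0.0, -0.0, 0.175]
[-0.351, -1.148, 0.59, -0.0, -0.0, 0.175]
[-0.546, -1.069, 0.59, -0.0, -0.0, 0.175]
[-0.724, -0.957, 0.589, -0.0, -0.0, 0.175]
[-0.88, -0.816, 0.589, -0.0, -0.0, 0.175]
[-1.009, -0.65, 0.589, -0.0, -0.0, 0.175]
-> .452,-.110,.149,-59.7
[0.0, 0.0, 3.55, 0.0, 0.0, 0.0]
[0.0, 0.0, 3.55, 0.0, 0.0, 0.0]
```

```bash
python3 -m crank '[[-0.15,-1.19,0.59,0,0,0.175,0.5],[-0.35,-1.15,0.59,0,0,0.175,0.5],[-0.55,-1.07,0.59,0,0,0.175,0.5],[-0.72,-0.96,0.59,0,0,0.175,0.5],[-0.88,-0.82,0.59,0,0,0.175,0.5]]' | grep pos
python3 -m crank '[[-1.01,-0.65,0.59,0,0,0.175,0.5],[0,0,0,0,0,0,0.5],[0,0,3.55,0,0,0,0.5],[0,0,3.55,0,0,0,0.5]]'
python3 -m crank '[[0,0,0,0,0,0,1],[0,0,0,0,0,0,1],[0,0,0,0,0,0,1],[0,0,0,0,0,0,1]]' 20
python3 -m crank '[[0.06,-1.1,0,0,0,0.1,1]]'| grep -E "pos|ft"
```

```text
position: [0.4641, -0.1066, 0.2258]
time: 34.5
position: [0.4543, -0.1093, 0.1491]
tool_rot: [0.964, 0.266, 0.001, 0.001]
ft_force: [0.2, -0.6, 1.0]
grip_width: 0.0435
grip_force: 0.0
time: 35.0
position: [0.4537, -0.1097, 0.1503]
tool_rot: [0.964, 0.265, 0.001, 0.001]
ft_force: [0.3, 1.6, 4.2]
grip_width: 0.0174
grip_force: 20.0
position: [0.4492, -0.101, 0.1503]
ft_force: [-0.2, -2.9, 3.0]
```

```bash
python3 -m crank '[[0.03,-0.55,0,0,0,0.05,1]]'| grep -E "pos|ft"
```

```text
position: [0.4474, -0.0967, 0.1503]
ft_force: [-1.8, -11.3, -0.0]
```

```bash
python3 -m crank '[[0.03,-0.55,0,0,0,0.05,1]]'| grep -E "pos|ft"
```

```text
position: [0.4462, -0.0931, 0.1503]
ft_force: [-3.6, -18.8, -1.3]
```

```bash
python3 -m crank '[[0,0.4,0,0,0,-0.04,1]]'| grep -E "pos|ft"
python3 -m crank '[[0,0.4,0,0,0,-0.04,1],[0,0,0,0,0,0,1]]'| grep -E "pos|ft"
```

```text
position: [0.4474, -0.0963, 0.1503]
ft_force: [-0.7, -9.8, 0.5]
position: [0.4488, -0.0995, 0.1503]
ft_force: [-0.2, -8.6, -0.1]
```

```bash
python3 -m crank '[[0,0.3,0,0,0,-0.03,1],[0,0,0,0,0,0,1]]'| grep -E "pos|ft"
```

```text
position: [0.4496, -0.1014, 0.1503]
ft_force: [-0.8, -6.2, 4.9]
```

```bash
python3 -m crank '[[0,0.5,0,0,0,-0.04,1],[0,0,0,0,0,0,1]]'| grep -E "pos|ft"
python3 -m crank '[[0,0,0,0,0,0,0.5],[0,0,0,0,0,0,0.5],[0,0,0,0,0,0,0.5]]'| grep -E "pos|ft|grip"
python3 -m crank '[[0,0,-4,0,0,0,0.5],[0,0,-5,0,0,0,0.5],[0,0,-4,0,0,0,0.5],[-4,0,-2,0,0,0,0.5],[0,0,0,0,0,0,0.5]]'| grep -E "pos|ft|time"
python3 - <<'E'
from h import *
i=cams.camera_info("wrist");im=cams.camera("wrist")[:,:,::-1].copy();cv2.imwrite("pics/w12.png",im)
h,s,v=cv2.split(cv2.cvtColor(im,cv2.COLOR_BGR2HSV))
m=(((h<6)|(h>174))&(s>170)&(v>70)).astype(np.uint8);m[290:]=0;m[:,420:]=0;m[:,:200]=0
ys,xs=np.nonzero(m)
for y in range(ys.min(),ys.max(),7):
    x=xs[ys==y];print(y,x.min(),x.max(),onz("w",(x.mean(),y),.092,i)[:2])
m=((h>15)&(h<26)&(s>140)&(v>90)).astype(np.uint8);k,l,st,c=cv2.connectedComponentsWithStats(m)
print("gold",[(c[j],onz("w",c[j],.083,i)[:2]) for j in range(1,k) if st[j,4]>200])
d=(v<36).astype(np.uint8);d[285:]=0;k,l,st,c=cv2.connectedComponentsWithStats(d)
print("dark",[(c[j],onz("w",c[j],.105,i)[:2]) for j in range(1,k) if st[j,4]>200])
E
python3 gap.py t3
```

```text
position: [0.4514, -0.1051, 0.1502]
ft_force: [0.0, -2.8, 6.3]
position: [0.4498, -0.1037, 0.1489]
ft_force: [-0.7, -0.1, -0.8]
grip_width: 0.0389
grip_force: 0.0
time: 37.25
position: [0.4135, -0.1229, 0.3002]
ft_force: [0.6, -0.1, -0.1]
68 335 339 [ 0.5296 -0.0768]
75 332 342 [ 0.5252 -0.0791]
82 328 339 [ 0.5196 -0.0791]
89 326 336 [ 0.5142 -0.0798]
96 323 334 [ 0.5088 -0.0805]
103 316 330 [ 0.5023 -0.0791]
110 313 332 [ 0.4977 -0.0815]
117 314 330 [ 0.4927 -0.0833]
gold [(array([322.2555,  39.8934]), array([ 0.5432, -0.0568])), (array([431.624, 341.314]), array([ 0.3578, -0.2772]))]
dark [(array([562.1291,  32.8807]), array([ 0.6229, -0.2089])), (array([617.5432,  17.8183]), array([ 0.6488, -0.2376])), (array([ 17.9926, 121.4559]), array([0.381 , 0.1206])), (array([ 79.5297, 232.4578]), array([0.3171, 0.0529]))]
blue [289 241   6  15  68] left edge [0.5424 0.0995] right [0.5423 0.0881]
blue [326 240  11  16  99] left edge [0.5425 0.0288] right [0.5423 0.0078]
wood (310.0849304199219, 247.53811645507812) [0.543  0.0591] [[295.9618835449219, 234.08489990234375], [323.0398864746094, 232.9566650390625], [324.2079772949219, 260.9913330078125], [297.1299743652344, 262.11956787109375]]
```

```bash
python3 - <<'E'
from h import *
for f in("top0","t3"):
    im=cv2.imread(f"pics/{f}.png")
    for y in(245,250):print(f,y,"sat-blue",[int(a) for a in (im[y,284:340,0].astype(int)-im[y,284:340,2])])
E
```

```text
top0 245 sat-blue [-24, -10, 0, 3, 8, 25, 55, 69, 75, 75, 67, 35, -11, -39, -50, -64, -74, -79, -80, -79, -79, -80, -80, -80, -81, -80, -80, -80, -79, -80, -79, -80, -81, -80, -80, -79, -80, -78, -75, -65, -49, -32, -1, 40, 66, 76, 78, 72, 52, 27, 16, 15, 14, 11, 11, 10]
top0 250 sat-blue [-25, -10, 3, 18, 39, 55, 65, 71, 74, 75, 70, 45, 3, -30, -48, -60, -70, -74, -74, -74, -73, -73, -73, -74, -74, -74, -73, -75, -75, -75, -75, -74, -73, -74, -75, -74, -74, -75, -72, -62, -49, -36, -8, 34, 65, 76, 77, 73, 64, 56, 62, 71, 73, 73, 70, 55]
t3 245 sat-blue [-27, -11, 0, 4, 10, 28, 61, 80, 84, 85, 76, 24, -40, -79, -86, -88, -88, -90, -93, -94, -92, -88, -86, -86, -84, -87, -89, -90, -90, -93, -92, -91, -92, -88, -89, -87, -91, -93, -95, -83, -36, 34, 78, 88, 89, 83, 56, 29, 20, 18, 17, 17, 17, 14, 7, 5]
t3 250 sat-blue [-28, -12, 4, 21, 44, 62, 74, 81, 84, 85, 79, 42, -23, -69, -85, -86, -88, -91, -93, -93, -92, -89, -88, -86, -85, -86, -88, -90, -92, -91, -92, -92, -92, -90, -88, -88, -90, -93, -95, -83, -38, 32, 75, 86, 89, 83, 77, 72, 78, 85, 85, 86, 81, 58, 26, 9]
```

The jaw's back edge has moved about 2 px (4 mm) from the start, so the gap is 54 mm. The box is clamped, the lever is in TIGHTEN and the robot is clear, so I'm handing in.

```bash
python3 -c "
from rig import ticket
print(ticket.hand_in())"
```

```text
the job is handed in; nothing more can be done
None
```

I handed the job in at about 37 s, with no pass or fail verdict returned: the tea box stands a quarter turn round with its pale sides to the jaws, clamped at a measured gap of about 54 mm, with the lever on tighten and the robot clear.

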